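Refit the plug-in modules of the gas alarm panel

ROBOT

A 6-joint arm with a two-finger parallel gripper is mounted at the origin on the work surface. World frame = base frame: x ahead of the robot, y to its left, z up, the work surface at z = 0. Lengths are in mm, angles in rad, forces in N, time in s.
With the tool pointing down it reaches from about 350 to 875 mm from the base axis. Payload 4.2 kg.
Tool frame: the origin (TCP) lies midway between the tips of the shut fingers; the grasp point (between the pads) lies 19 mm behind it (arm.grasp_offset is the distance from the TCP to the grasp point, in mm); z points along the fingers, y is the direction in which the jaws open and shut (so a half turn about z gives the same grasp; the last joint's range is limited). The gripper opens to 85 mm and grips with 20 to 120 N. Pads are 22 mm wide; open, the fingers measure 114 mm over their backs; the gripper's body (76 mm by 85 mm) begins 54 mm behind the grasp point. The pads swing forward as they close: fully open they stand 13 mm farther back than shut.
Start: joints at [1.59, 0.385, 0.008, 0, -1.194, -0.259], TCP at [148.411, 607.102, 231.312] pointing down, gripper open.
Joint ranges: [-3.14, 3.14], [-1.21, 2.06], [-1.07, 1.41], [-3.16, 2.05], [-2.99, -0.16], [-3.1, 3.1]. Speed limits (rad/s): [2.79, 2.79, 3.14, 3.14, 3.14, 3.14].

INTERFACE

Orientations are given as a unit quaternion [x, y, z, w].
In Python, from bench import arm gives the robot as it stands.
- The arm moves only by the tool move_arm, never from a script. Its argument "moves" is a list of rows, each an object with "gripper": the gripper's target within -1 to 1 (fully open at 1, half-way at 0, shut at -1); "xyz": the shift along the tool's x, y, z in cm, a list of three; "angular": the turn, a rotation vector about the tool's x, y, z in rad, a list of three. In form: [{"gripper": gripper, "xyz": [dx, dy, dz], "angular": [wx, wy, wz]}, ...]. A call has 1 to 10 rows; each row is the pose to reach, as a shift and turn from the pose commanded when the call began, along the tool's axes at that moment; what a row does not reach only later rows make up. A row lasts 1/8 s, in which the tool goes at most 62.5 mm and 10.7 degrees, less where a joint would pass 70% of its speed; a pose out of reach is approached as far as the arm can. A call with a gripper value outside its range is refused whole. The fingers move at their own pace and stop on an object; the grip force is fixed at half the most. Time passes only in rows, so rows that repeat a pose let the fingers close. It gives the time, the measured TCP pose, the force and the opening at its end, in the units of the state.
- arm.read_state(): the state, without advancing time (a new reading comes with each control period).
- arm.get_image(name): name is "scene" or "top" or "wrist"; returns (picture, depth): 384x512x3 uint8, blue, green, red; 384x512 float32, mm along the optical axis (not along the pixel's ray), 0 where there is no reading.
- arm.get_calibration(name): a dict with "camera_matrix" (3x3 intrinsics, pixels), "k1" (the pictures are not rectified: a ray, as slopes to the right and down, at radius r is drawn at 1 + k1 r^2 times it, then the intrinsics apply), "R" (3x3) and "t" (3): a world point X has camera coordinates R X + t. Camera axes: x right, y down, z forward; pixel columns grow to the right and rows downward; lengths in mm; the calibration is good to about 2 mm. A picture is of the moment at which its call begins: read the wrist's pose just before it. get_calibration takes no time and is no camera call; for the wrist camera it gives the pose at the moment of the call.
- arm.job_done(): hands the job in, once; it reports no verdict.
The state is a dict: "clock": time; "joints": joint angles; "joint_vel": joint speeds; "joint_efforts": joint torques, N m; "position": TCP position; "ee_rot": TCP orientation; "contact_force": force on the tool from outside, world axes, zero at the start; "wrist_torque": the same for the moment, N m; "gripper_width": finger opening in mm.
Only numpy, scipy, OpenCV 4.12 (cv2) and the standard library are available. Lean on these libraries where they do the work, as an engineer would, in place of code of your own. Each camera call takes 0.05 s, during which the arm holds its last target. There are 200 camera calls.

TASK

Refit the two grey plug-in modules, now leaning on the bamboo stands, in the open gas-alarm chassis: the longer one in the longer slot, the shorter one in the shorter slot. Each goes in tilted, its tongue tucked under the steel keeper strip first, and is then straightened so that it stands upright and fully home on the slot floor. Let go of both and leave everything else on the desk where it stands.

Things in the scene. Friction and masses are not known exactly. Their poses are not given: they have to be found in the camera images.
- long_module: The long plug-in module, about 240 g: a grey upright plate 8 mm thick (its y), 150 mm long (its x), 70 mm high (its z), a grip tab on top, and a tongue 20 mm long, 12 mm high, 8 mm thick at the bottom of its -x end (170 mm in all). Origin: middle of the plate's underside, below the tab and centre of mass. It starts leaning 0.35 rad towards its own +y side, on its stand.
- long_module_tab (a point): Middle of the long module's aluminium grip tab, 87 mm above its underside. The tab is 50 mm long, 12 mm thick, 34 mm high (70 to 104 mm up), centred on the plate; free on all sides.
- long_module_tongue (a point): Tip of the long module's tongue, at its underside (x = -95 mm in the module's frame).
- long_module_heel (a point): Other bottom end of the long module (x = +75 mm in its frame).
- long_slot_keeper_end (a point): In the long slot, 174 mm long: point on its floor 2 mm from the steel end wall, under the keeper, where the tongue's tip belongs. Chassis axes; x = -98, y = 35 mm in the chassis.
- long_slot_far_end (a point): In the long slot: point on its floor 2 mm short of its far end wall, which stands 30 mm above the slot floor; the module's other bottom end belongs here. Beyond it is a 36 mm high green terminal strip.
- stand_long: Fixed bamboo easel holding the long module, 190 mm long (x), 80 mm deep, under 80 mm high. Origin on the desk, below where the module's origin starts (26 mm up). Its x is the module's x; the back rest leans to its +y and reaches 55 mm up the plate.
- short_module: The short plug-in module, about 176 g: a grey upright plate 8 mm thick (its y), 110 mm long (its x), 70 mm high (its z), a grip tab on top, and a tongue 20 mm long, 12 mm high, 8 mm thick at the bottom of its -x end (130 mm in all). Origin: middle of the plate's underside, below the tab and centre of mass. It starts leaning 0.35 rad towards its own +y side, on its stand.
- short_module_tab (a point): Middle of the short module's aluminium grip tab, 87 mm above its underside. The tab is 50 mm long, 12 mm thick, 34 mm high (70 to 104 mm up), centred on the plate; free on all sides.
- short_module_tongue (a point): Tip of the short module's tongue, at its underside (x = -75 mm in the module's frame).
- short_module_heel (a point): Other bottom end of the short module (x = +55 mm in its frame).
- short_slot_keeper_end (a point): In the short slot, 134 mm long: point on its floor 2 mm from the steel end wall, under the keeper, where the tongue's tip belongs. Chassis axes; x = -98, y = -35 mm in the chassis.
- short_slot_far_end (a point): In the short slot: point on its floor 2 mm short of its far end wall, which stands 30 mm above the slot floor; the module's other bottom end belongs here. Beyond it is a grey supply block, 58 mm high above the desk.
- stand_short: Fixed bamboo easel holding the short module, 150 mm long (x), 80 mm deep, under 80 mm high. Origin on the desk, below where the module's origin starts (26 mm up). Its x is the module's x; the back rest leans to its +y and reaches 55 mm up the plate.
- chassis: Open grey alarm-panel chassis, fixed, 240 x 170 mm. Origin on the desk, x along the slots. Two black slots, floor 12 mm above the desk, centred at y = +35 (long) and -35 mm (short), start at a steel end wall at x = -100 mm. They are 10.5 mm wide, 30 mm deep, with chamfers above widening to about 28 mm, top 54 mm above the desk; side walls begin at x = -86 mm. No clips or springs.
- keeper (a point): Middle of the inner edge of the steel keeper strip that crosses the -x ends of both slots (x = -90 mm in the chassis). It covers the first 10 mm in from the end wall; underside 20 mm, top 25 mm above the slot floor. A level module cannot be lowered past it: the tongue goes under it with the other end of the module raised about 20 degrees.
- flask: Bystander, loose: white flask, 66 mm across, 170 mm tall. Origin at its underside, at the middle.
- bowl: Bystander, loose: white bowl 100 mm across, 45 mm tall. Origin at its underside, at the middle.
- detector: Bystander, loose: yellow hand-held gas detector lying down, 36 x 120 x 36 mm tall. Origin at its underside, at the middle.
- tin: Bystander, loose: aluminium tin 56 mm across, 60 mm tall. Origin at its underside, at the middle.
- wrench: Bystander, loose: steel wrench lying down, 150 mm long. Origin at its underside.
- tape_roll: Bystander, loose: black roll of tape 60 mm across, 25 mm tall. Origin at its underside, at the middle.
There are look-alikes about, which are no part of the job. Leave any pink look-alike of the short_module alone. Leave any yellow look-alike of the long_module alone.

How it is judged (in metres and radians):
At the end, for the whole second after the job is handed in: Each module rests in the slot of its own length: both bottom ends within 6 mm (level) of their places in the slot and no more than 3.5 mm above the slot floor, tongue under the keeper, upright within 0.14 rad (8 degrees), at rest and released (horizontal distance between long_module_tongue and long_slot_keeper_end below 0.006 m and z of long_module_tongue in the frame of long_slot_keeper_end below 0.0035 m and horizontal distance between long_module_heel and long_slot_far_end below 0.006 m and z of long_module_heel in the frame of long_slot_far_end below 0.0035 m and angle between each of long_module, short_module's own z axis and vertical below 0.14 rad and linear speed of each of long_module, short_module below 0.02 m/s and horizontal distance between short_module_tongue and short_slot_keeper_end below 0.006 m and z of short_module_tongue in the frame of short_slot_keeper_end below 0.0035 m and horizontal distance between short_module_heel and short_slot_far_end below 0.006 m and z of short_module_heel in the frame of short_slot_far_end below 0.0035 m); the robot touches nothing.
It fails at once if a bystander is pushed more than 30 mm from its place (distance of any of flask, bowl, detector, tin, wrench, tape_roll from where it was at the start of the episode above 0.03 m).
It fails at once if a bystander is tipped over (angle between any of flask, bowl, detector, tin, wrench, tape_roll's own z axis and vertical above 0.5 rad).
It also fails if it takes over 72 s, if anything falls off the work surface, if the arm or the gripper's body presses on something with over 40 N, if the wrist force passes 120 N, or if a joint passes its speed limit or range.

## Working session

There is one attempt and no reset: what is moved stays moved. The work goes in short steps, Python scripts to look and compute and a tool call to move; the robot and the scene stay as the last step left them, time stands still between calls to the robot, and variables do not carry over. Pictures are saved under pics/ and viewed, about 8 in all and at most 12, crops included, and the job is handed in when it is done.

Besides the shell and the picture viewer there is one more tool, called after "Call:" as name(argument=value, ...), one argument or row to a line, values as JSON. move_arm: Moves the arm, as the interface text tells. Its arguments: {"type":"object","properties":{"moves":{"type":"array","items":{"type":"object","properties":{"gripper":{"type":"number"},"xyz":{"type":"array","items":{"type":"number"}},"angular":{"type":"array","items":{"type":"number"}}}}}},"required":["moves"]}

```bash
ls; mkdir -p pics
cat > h.py <<'E'
import numpy as np, cv2
from bench import arm
def grab(n):
    cal=arm.get_calibration(n); im,d=arm.get_image(n); return im,d,cal
def cloud(d,cal):
    K=np.array(cal["camera_matrix"],float);k=cal["k1"]
    v,u=np.mgrid[:d.shape[0],:d.shape[1]]
    x=(u-K[0,2])/K[0,0];y=(v-K[1,2])/K[1,1];a,b=x.copy(),y.copy()
    for _ in range(8):
        s=1+k*(a*a+b*b);a=x/s;b=y/s
    P=np.stack([a*d,b*d,d],-1)-np.array(cal["t"]);
    W=P@np.array(cal["R"]); W[d<=0]=np.nan
    return W
def proj(X,cal):
    c=np.atleast_2d(X)@np.array(cal["R"]).T+np.array(cal["t"]);a=c[:,:2]/c[:,2:]
    a=a*(1+cal["k1"]*(a**2).sum(1,keepdims=True));K=np.array(cal["camera_matrix"])
    return np.c_[a[:,0]*K[0,0]+K[0,2],a[:,1]*K[1,1]+K[1,2]]
E
python3 - <<'E'
from h import *
for n in("scene","top"):
    im,d,c=grab(n);np.savez(f"{n}.npz",im=im,d=d,W=cloud(d,c));cv2.imwrite(f"pics/{n}0.png",cv2.resize(im,(768,576)))
    print(n,c)
print(arm.read_state())
E
```

```text
pics
scene {'camera_matrix': array([[431.26434371,   0.        , 257.94584399],
       [  0.        , 431.26434371, 190.58881799],
       [  0.        ,   0.        ,   1.        ]]), 'k1': 0.036154650629207946, 'R': array([[ 0.47478873,  0.88009524, -0.00283151],
       [ 0.56312517, -0.30626088, -0.7675248 ],
       [-0.67636211,  0.36281764, -0.641013  ]]), 't': array([-263.84384761, -240.39500906, 1819.64742084])}
top {'camera_matrix': array([[452.9972437 ,   0.        , 269.12811638],
       [  0.        , 452.9972437 , 192.31502424],
       [  0.        ,   0.        ,   1.        ]]), 'k1': -0.04481076623908329, 'R': array([[ 1.75003664e-02, -9.99846828e-01, -2.41139772e-04],
       [-9.87030213e-01, -1.72375432e-02, -1.59606473e-01],
       [ 1.59577869e-01,  3.03118400e-03, -9.87180690e-01]]), 't': array([  -4.69926144,  559.73774231, 1476.78375423])}
{'clock': 0.1, 'joints': array([ 1.58960259e+00,  3.85454191e-01,  6.75827238e-03, -3.85898983e-04,
       -1.19403412e+00, -2.58633785e-01]), 'joint_vel': array([-0.00121962, -0.00157811,  0.00215532,  0.00163625, -0.00075665,
       -0.00046314]), 'joint_efforts': array([ 1.14620540e-03, -3.93325138e+01,  1.88928294e+01,  4.19796556e+00,
       -2.64126691e-03,  3.36944979e-06]), 'position': array([148.31211695, 606.60340748, 230.35200243]), 'ee_rot': array([ 9.92809961e-01, -1.19697179e-01, -4.39319521e-05,  9.82368190e-04]), 'contact_force': array([-0.1551678 ,  0.13391877,  0.14116756]), 'wrist_torque': array([ 0.02026692, -0.04489468,  0.03878402]), 'gripper_width': 85.12083774931016}
```

View pics/top0.png

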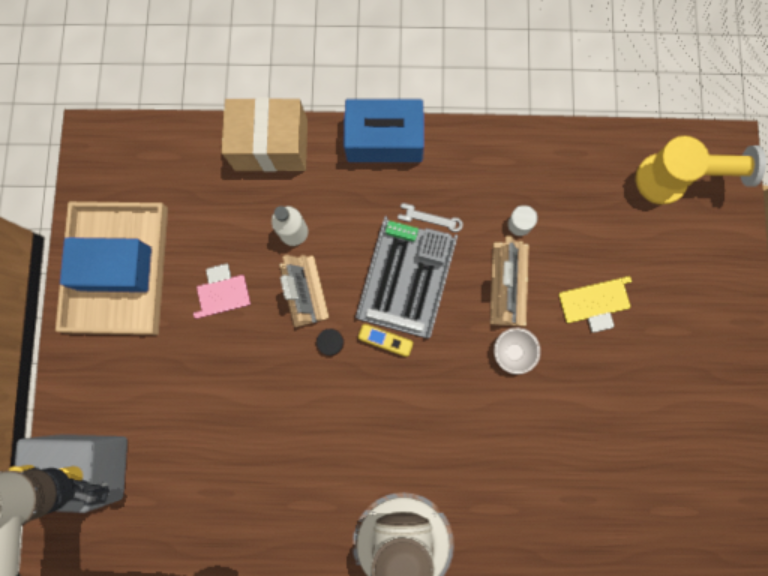

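View pics/scene0.png

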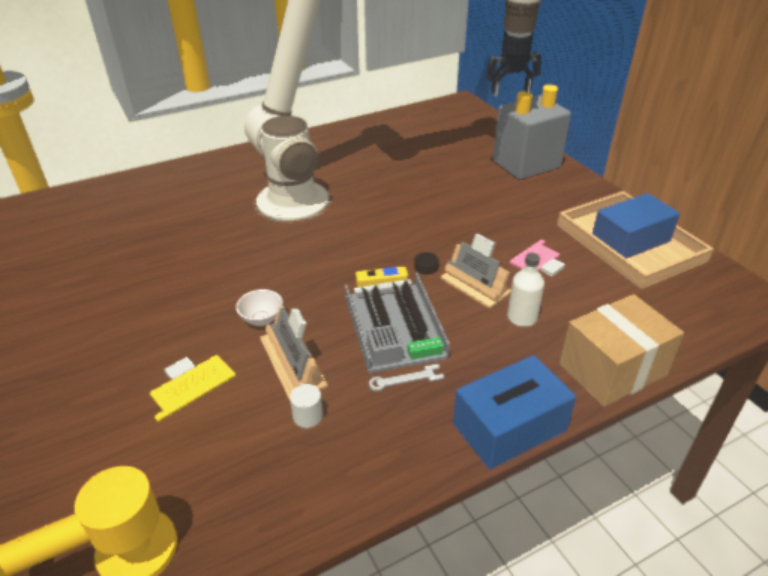

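Top view (768-px picture): the chassis is at (407,275), with its keeper at the near end (393,320). The grey long module is on the stand at (510,283), with a yellow look-alike lying at (597,300). The grey short module is on the stand at (303,290), with a pink look-alike at (222,293). The grey, leaning ones are the targets. Next is an enlarged montage to confirm.

Run:
```python
from h import *
t=np.load("top.npz");s=np.load("scene.npz")
def crop(im,x,y,w=64,h=48):return cv2.resize(im[y-h:y+h,x-w:x+w],(400,300),interpolation=cv2.INTER_CUBIC)
a=np.hstack([crop(t["im"],203,194),crop(t["im"],340,188)])
b=np.hstack([crop(s["im"],318,180),crop(s["im"],195,235)])
cv2.imwrite("pics/m1.png",np.vstack([a,b]))
W=t["W"]
for n,(x,y) in dict(short=(203,194),long=(340,188),chas=(271,184)).items():
    w=W[y-45:y+45,x-28:x+28].reshape(-1,3)
    for lo,hi in((25,45),(45,62),(62,80),(80,100),(100,140)):
        q=w[(w[:,2]>lo)&(w[:,2]<hi)]
        if len(q)>3: print(n,lo,hi,len(q),q.mean(0).round(),q.min(0).round(),q.max(0).round(), cv2.minAreaRect(q[:,:2].astype(np.float32)))
```

```text
short 25 45 396 [531. 208.  33.] [411. 141.  25.] [703. 281.  45.] ((549.2517700195312, 221.26034545898438), (297.4405212402344, 78.56359100341797), 18.9078426361084)
short 45 62 164 [573. 238.  53.] [482. 208.  45.] [706. 288.  62.] ((591.34912109375, 248.588134765625), (223.07888793945312, 59.039527893066406), 6.886533737182617)
short 62 80 182 [567. 240.  72.] [480. 216.  62.] [697. 277.  80.] ((587.3201293945312, 246.95492553710938), (216.53160095214844, 47.93351745605469), 4.682538032531738)
short 80 100 136 [577. 244.  90.] [496. 223.  80.] [692. 294. 100.] ((591.4913940429688, 250.2082977294922), (194.13478088378906, 62.631439208984375), 7.593783855438232)
short 100 140 246 [614. 256. 117.] [521. 234. 100.] [689. 292. 135.] ((604.8404541015625, 260.5943603515625), (167.5595245361328, 58.59672927856445), 1.7316173315048218)
long 25 45 399 [ 553. -248.   35.] [ 431. -292.   25.] [ 733. -204.   45.] ((582.03125, -245.93505859375), (301.48614501953125, 88.74037170410156), 0.772182047367096)
long 45 62 319 [ 615. -240.   53.] [ 431. -292.   45.] [ 734. -202.   62.] ((583.0612792968
[... 421 characters left out ...]
87.30514526367188)
long 100 140 88 [ 583. -217.  120.] [ 536. -228.  101.] [ 611. -208.  130.] ((573.5665893554688, -218.0357208251953), (19.818805694580078, 74.2043685913086), 87.08627319335938)
chas 25 45 869 [552.  25.  37.] [439. -92.  25.] [720.  93.  45.] ((565.5706176757812, 3.8942794799804688), (169.89601135253906, 282.5982666015625), 75.74485778808594)
chas 45 62 923 [603. -17.  53.] [457. -91.  45.] [726.  93.  62.] ((591.0643310546875, -2.8135757446289062), (169.65440368652344, 235.34396362304688), 75.67344665527344)
chas 62 80 41 [660. -65.  64.] [627. -90.  62.] [692. -30.  68.] ((658.826904296875, -60.398582458496094), (54.901832580566406, 62.878353118896484), 81.8735580444336)
```

View pics/m1.png

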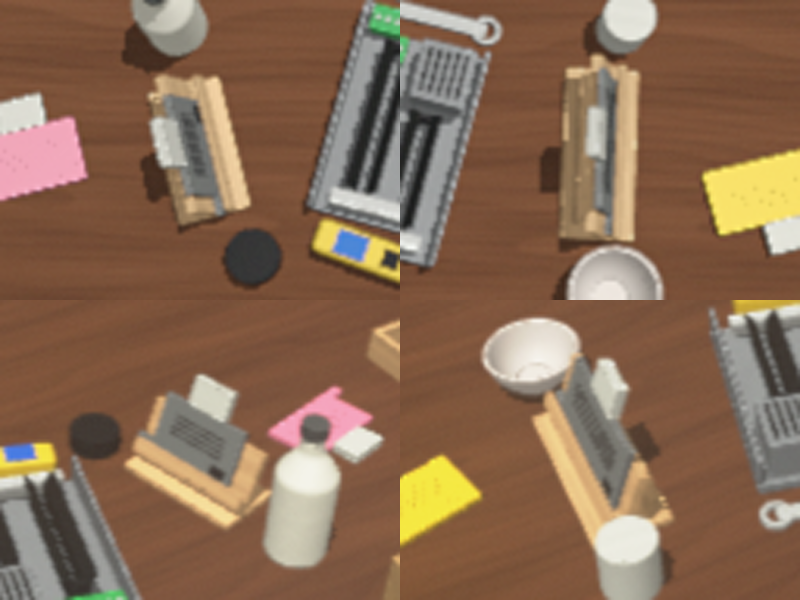

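```bash
cat >> h.py <<'E'
from scipy.spatial.transform import Rotation as Ro
def tool():
    s=arm.read_state();return Ro.from_quat(s["ee_rot"]),np.array(s["position"]),s
def down(yaw,pitch=0,lean=0):
    "module axes yaw about z, heel raised by pitch, leaning by lean to +y; tool x=module x, y=-module y, z=-module z"
    return Ro.from_euler('z',yaw)*Ro.from_euler('x',-lean)*Ro.from_euler('y',-pitch)*Ro.from_euler('x',np.pi)
def rel(Rt,pt,R0=None,p0=None):
    if R0 is None:R0,p0,_=tool()
    print("xyz",(R0.inv().apply(np.array(pt)-p0)/10).round(3).tolist(),"ang",(R0.inv()*Rt).as_rotvec().round(4).tolist())
E
python3 - <<'E'
from h import *
R,p,s=tool();c=arm.get_calibration("wrist");C=-np.array(c["R"]).T@np.array(c["t"])
print("cam in tool",R.inv().apply(C-p),"axes",(R.inv()*Ro.from_matrix(np.array(c["R"]).T)).as_matrix().round(3),c["camera_matrix"][0,0])
rel(down(0.2),[460,215,330])
t=np.load("top.npz");W=t["W"];im=t["im"].astype(int)
for n,(x,y) in dict(short=(195,190),long=(340,188)).items():
    w=W[y-30:y+30,x-18:x+18].reshape(-1,3);i=im[y-30:y+30,x-18:x+18].reshape(-1,3)
    sat=i.max(1)-i.min(1)
    q=w[(w[:,2]>98)&(w[:,2]<140)&(i.min(1)>130)&(sat<40)]
    print(n,len(q),q.mean(0).round(),cv2.minAreaRect(q[:,:2].astype(np.float32)))
E
```

```text
cam in tool [ 6.81068751e+01 -6.22441244e-02 -1.42679100e+02] axes [[-0.    -0.963 -0.27 ]
 [ 1.    -0.    -0.   ]
 [-0.    -0.27   0.963]] 267.3085838168895
xyz [39.584, 30.65, -9.899] ang [0.002, 0.0003, -0.44]
short 114 [548. 251. 117.] ((547.6608276367188, 251.36651611328125), (49.77969741821289, 22.530012130737305), 18.183435440063477)
long 86 [ 584. -217.  120.] ((585.0433959960938, -218.05397033691406), (20.386138916015625, 51.31045150756836), 89.7884292602539)
```

Run:
```python
from h import *
rel(down(0.24),[540,238,225])
```

```text
xyz [46.807, 26.494, 0.594] ang [0.002, 0.0003, -0.48]
```

Call:
move_arm(
  moves=[
    {"gripper": 1,"xyz": [46.8,26.5,0.6],"angular": [0,0,-0.48]},
    {"gripper": 1,"xyz": [46.8,26.5,0.6],"angular": [0,0,-0.48]},
    {"gripper": 1,"xyz": [46.8,26.5,0.6],"angular": [0,0,-0.48]},
    {"gripper": 1,"xyz": [46.8,26.5,0.6],"angular": [0,0,-0.48]},
    {"gripper": 1,"xyz": [46.8,26.5,0.6],"angular": [0,0,-0.48]},
    {"gripper": 1,"xyz": [46.8,26.5,0.6],"angular": [0,0,-0.48]},
    {"gripper": 1,"xyz": [46.8,26.5,0.6],"angular": [0,0,-0.48]},
    {"gripper": 1,"xyz": [46.8,26.5,0.6],"angular": [0,0,-0.48]},
    {"gripper": 1,"xyz": [46.8,26.5,0.6],"angular": [0,0,-0.48]},
    {"gripper": 1,"xyz": [46.8,26.5,0.6],"angular": [0,0,-0.48]},
  ],
)

```text
clock: 1.35
position: [541.2, 236.4, 224.3]
ee_rot: [0.993, 0.118, -0.001, 0.0]
contact_force: [-1.3, -0.8, -0.4]
gripper_width: 85.4
```

Run:
```python
from h import *
R,p,s=tool();print(s["clock"],p,np.abs(s["joint_vel"]).max())
im,d,c=grab("wrist");W=cloud(d,c);np.savez("w1.npz",im=im,d=d,W=W)
cv2.imwrite("pics/w1.png",cv2.resize(im,(768,576)))
```

```text
1.35 [541.22139622 236.39696671 224.25677354] 0.05421314627468281
```

View pics/w1.png

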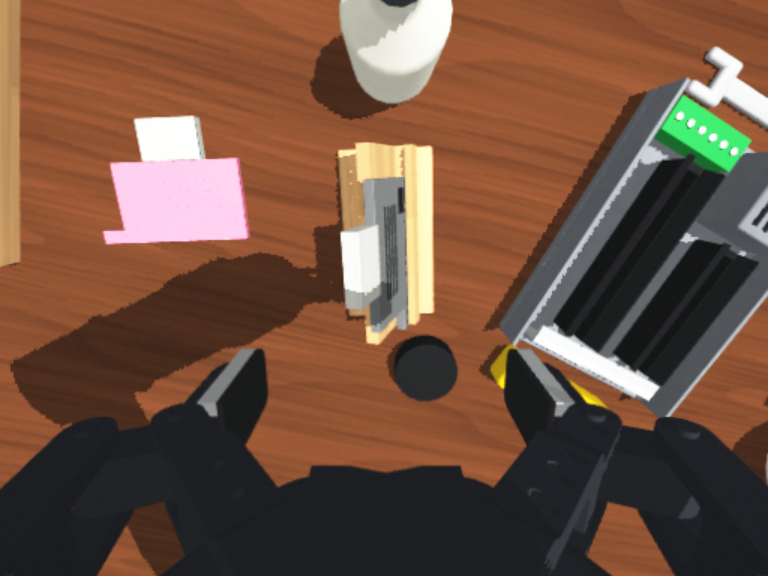

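Close up, the grey short module leans on its stand, tab at (360,262) and tongue at the near end (402,320). The pink look-alike lies flat at (178,200). The tape is at (425,367), the flask at (395,50), and the chassis is to the right with its keeper at (598,365). Now I'll fit the tab and plate.

```bash
cat >> h.py <<'E'
def tabfit(W,im,near,yaw0,rad=60):
    "tab/plate fit: returns yaw, tab centre from points of the bright tab"
    w=W.reshape(-1,3);i=im.reshape(-1,3).astype(int)
    near=np.array(near);m=(np.hypot(*(w[:,:2]-near[:2]).T)<rad)&(w[:,2]>88)&(w[:,2]<140)&(i.max(1)-i.min(1)<35)
    return w[m],i[m]
E
python3 - <<'E'
from h import *
z=np.load("w1.npz");W,im=z["W"],z["im"]
for (u,v) in [(360,262),(378,262),(362,232),(360,290),(395,262),(395,200),(402,322),(420,262),(600,200)]:
    print((u,v),W[int(v/1.5),int(u/1.5)].round(1),im[int(v/1.5),int(u/1.5)])
q,_=tabfit(W,im,(548,251),.24)
# yz' plane in module yaw
yaw=.24
for yaw in (.16,.2,.22,.24,.26,.28,.32):
    R=Ro.from_euler('z',yaw); l=R.inv().apply(q)
    b=Ro.from_euler('x',.35).apply(l)  # undo lean
    h=b[:,1]; print(yaw,len(q),np.percentile(b,[2,50,98],axis=0).round(1).tolist(),np.polyfit(b[:,0],b[:,1],1).round(3))
E
```

```text
(360, 262) [552.8 255.3 124. ] [241 246 245]
(378, 262) [549.1 243.5  95.1] [215 222 221]
(362, 232) [570.4 258.5 119.1] [235 240 239]
(360, 290) [535.1 251.3 125. ] [252 253 253]
(395, 262) [544.1 229.6  57.7] [86 85 84]
(395, 200) [590.  240.8  53.4] [139 140 136]
(402, 322) [489.8 209.   38.6] [170 167 164]
(420, 262) [539.7 203.5  10. ] [195 250 255]
(600, 200) [628.3  78.   36.4] [88 85 81]
0.16 1717 [[532.7, 108.4, 135.8], [583.9, 113.3, 161.8], [631.2, 123.6, 175.8]] [ 0.114 47.952]
0.2 1717 [[538.4, 87.5, 128.0], [590.0, 91.2, 153.9], [637.3, 100.7, 167.6]] [ 0.077 46.974]
0.22 1717 [[540.9, 76.9, 124.0], [592.7, 80.2, 149.9], [640.0, 89.3, 163.5]] [ 0.059 46.547]
0.24 1717 [[543.1, 66.1, 119.8], [595.2, 69.1, 145.8], [642.3, 78.0, 159.4]] [4.1000e-02 4.6159e+01]
0.26 1717 [[545.2, 55.3, 115.6], [597.3, 58.0, 141.7], [644.3, 66.8, 155.3]] [2.2000e-02 4.5809e+01]
0.28 1717 [[547.0, 44.2, 111.4], [599.3, 46.7, 137.6], [646.2, 55.5, 151.2]] [4.0000e-03 4.5495e+01]
0.32 1717 [[550.1, 21.2, 103.3], [602.7, 23.9, 129.4], [649.0, 33.1, 143.0]] [-3.3000e-02  4.4974e+01]
```

```bash
cat >> h.py <<'E'
from scipy.optimize import least_squares
def sdf(p,boxes):
    out=[]
    for lo,hi in boxes:
        c=(np.array(lo)+hi)/2;h=(np.array(hi)-lo)/2;q=np.abs(p-c)-h
        out.append(np.linalg.norm(np.maximum(q,0),axis=1)+np.minimum(q.max(1),0))
    return np.min(out,0)
def module(L): # plate, tab, tongue
    return [((-L/2,-4,0),(L/2,4,70)),((-25,-6,70),(25,6,104)),((-L/2-20,-4,0),(-L/2,4,12))]
def modfit(W,im,L,x0,rad=110,free_z=False):
    "x0 = origin x,y, yaw ; returns fit (x,y,yaw,lean,z)"
    w=W.reshape(-1,3);i=im.reshape(-1,3).astype(int)
    m=(np.hypot(*(w[:,:2]-np.array(x0[:2])).T)<rad)&(w[:,2]>32)&(w[:,2]<140)&(i.max(1)-i.min(1)<22)&(i.max(1)>60)
    q=w[m];x0=np.r_[x0,.35,26.]
    f=lambda x,q:sdf((Ro.from_euler('z',x[2])*Ro.from_euler('x',-x[3])).inv().apply(q-[x[0],x[1],x[4]]),module(L))
    x=x0
    for thr in(25,8,4):
        k=q[np.abs(f(x,q))<thr]
        r=least_squares(lambda y:np.r_[f(y,k),(y[3]-.35)*300,(y[4]-26)*3],x,loss="soft_l1");x=r.x
    print("n",len(k),"rms",np.sqrt(np.mean(f(x,k)**2)).round(2),"x",x.round(3));return x,k
E
python3 - <<'E'
from h import *
z=np.load("w1.npz");W,im=z["W"],z["im"]
x,k=modfit(W,im,110,[535,220,.25],rad=90)
c=None
R=Ro.from_euler('z',x[2])*Ro.from_euler('x',-x[3]);b=R.inv().apply(k-[x[0],x[1],x[4]])
print(np.percentile(b,[1,50,99],axis=0).round(1));t=b[b[:,2]>74];print(len(t),np.percentile(t,[1,50,99],axis=0).round(1))
print("tab",R.apply([0,0,87])+[x[0],x[1],x[4]])
E
```

```text
n 3309 rms 0.4 x [5.54542e+02 2.25194e+02 2.75000e-01 3.53000e-01 2.61670e+01]
[[-66.3  -6.4   6.2]
 [  2.9  -4.   65.2]
 [ 53.5   4.5 105. ]]
1199 [[-23.5  -6.5  74.4]
 [  2.6  -5.5 102.2]
 [ 25.1   5.2 105.3]]
tab [546.36532527 254.18002837 107.78761551]
```

Run:
```python
from h import *
x=np.array([554.54,225.19,.275,.353,26.17]);O=x[[0,1,4]]
Rt=down(x[2],0,x[3]);R0,p0,s=tool();print(p0,R0.as_quat())
Rm=Ro.from_euler('z',x[2])*Ro.from_euler('x',-x[3])
for h in(140,70):rel(Rt,O+Rm.apply([0,0,h]),R0,p0);
print((Rm*Ro.from_euler('x',np.pi)).as_matrix().round(3)-Rt.as_matrix().round(3))
z=np.load("w1.npz");W=z["W"].reshape(-1,3);q=W[(W[:,2]>100)&(W[:,0]>620)&(np.abs(W[:,1]-280)<60)];print("flask",q.mean(0),q.min(0),q.max(0))
```

```text
[540.28998508 237.46152947 224.42067457] [ 9.92948943e-01  1.18539727e-01 -8.08033118e-04  2.75856834e-04]
xyz [0.926, -3.311, 6.686] ang [-0.3526, 0.0083, -0.0367]
xyz [1.028, -0.895, 13.255] ang [-0.3526, 0.0083, -0.0367]
[[0. 0. 0.]
 [0. 0. 0.]
 [0. 0. 0.]]
flask [680.06354497 264.3269089  121.11979993] [662.86513399 234.87987051 100.02395349] [707.82112451 299.07261126 162.65051826]
```

Call:
move_arm(
  moves=[
    {"gripper": 1,"xyz": [0.93,-3.31,6.69],"angular": [-0.3526,0.0083,-0.0367]},
    {"gripper": 1,"xyz": [0.93,-3.31,6.69],"angular": [-0.3526,0.0083,-0.0367]},
    {"gripper": 1,"xyz": [0.93,-3.31,6.69],"angular": [-0.3526,0.0083,-0.0367]},
    {"gripper": 1,"xyz": [0.93,-3.31,6.69],"angular": [-0.3526,0.0083,-0.0367]},
    {"gripper": 1,"xyz": [0.93,-3.31,6.69],"angular": [-0.3526,0.0083,-0.0367]},
  ],
)

```text
clock: 2.02
position: [541.6, 273.0, 159.8]
ee_rot: [0.975, 0.136, 0.026, 0.172]
contact_force: [0.3, -0.6, -0.6]
gripper_width: 85.3
```

```bash
cat > g.py <<'E'
from h import *
import sys
def show(O,yaw,lean,h,pitch=0):
    Rt=down(yaw,pitch,lean);Rm=Rt*Ro.from_euler('x',np.pi)
    R,p,s=tool();print(s["clock"],p.round(1),"F",s["contact_force"].round(1),"w",s["gripper_width"].round(1))
    print("tcp in module",Rm.inv().apply(p-O).round(2),"rot err",(Rt.inv()*R).as_rotvec().round(4))
    rel(Rt,O+Rm.apply([0,0,h]),R,p)
E
python3 - <<'E'
from g import *
show(np.array([554.54,225.19,26.17]),.275,.353,70)
E
```

```text
Traceback (most recent call last):
  File "g.py", line 5, in show
    R,p,s=tool();print(s["clock"],p.round(1),"F",s["contact_force"].round(1),"w",s["gripper_width"].round(1))
                                                                                 ^^^^^^^^^^^^^^^^^^^^^^^^
AttributeError: 'float' object has no attribute 'round'
```

```bash
sed -i 's/s\["gripper_width"\].round(1)/round(s["gripper_width"],1)/' g.py
python3 - <<'E'
from g import *
show(np.array([554.54,225.19,26.17]),.275,.353,70)
E
```

```text
2.025 [541.6 273.  159.8] F [ 0.3 -0.6 -0.6] w 85.3
tcp in module [  0.48   0.27 142.56] rot err [ 0.0026  0.0044 -0.0003]
xyz [-0.08, 0.046, 7.256] ang [-0.0026, -0.0044, 0.0003]
```

Call:
move_arm(
  moves=[
    {"gripper": 1,"xyz": [0,0,4],"angular": [0,0,0]},
    {"gripper": 1,"xyz": [0,0,7.1],"angular": [0,0,0]},
    {"gripper": 1,"xyz": [0,0,7.1],"angular": [0,0,0]},
    {"gripper": 1,"xyz": [0,0,7.1],"angular": [0,0,0]},
    {"gripper": -1,"xyz": [0,0,7.1],"angular": [0,0,0]},
    {"gripper": -1,"xyz": [0,0,7.1],"angular": [0,0,0]},
    {"gripper": -1,"xyz": [0,0,7.1],"angular": [0,0,0]},
    {"gripper": -1,"xyz": [0,0,7.1],"angular": [0,0,0]},
    {"gripper": -1,"xyz": [0,0,7.1],"angular": [0,0,0]},
  ],
)

```text
clock: 3.15
position: [548.2, 248.7, 92.5]
ee_rot: [0.975, 0.136, 0.025, 0.174]
contact_force: [0.1, -2.0, 4.5]
gripper_width: 11.0
```

Run:
```python
from g import *
show(np.array([554.54,225.19,26.17]),.275,.353,70)
```

```text
3.15 [548.2 248.7  92.5] F [ 0.1 -2.   4.5] w 11.0
tcp in module [ 0.29 -0.08 70.66] rot err [-0.0013  0.0021 -0.0018]
xyz [-0.029, -0.008, 0.065] ang [0.0013, -0.0021, 0.0018]
```

Call:
move_arm(
  moves=[
    {"gripper": -1,"xyz": [0,0,-2],"angular": [0,0,0]},
    {"gripper": -1,"xyz": [0,0,-6],"angular": [0,0,0]},
    {"gripper": -1,"xyz": [0,0,-11],"angular": [0,0,0]},
    {"gripper": -1,"xyz": [0,0,-13],"angular": [0.35,0,0]},
    {"gripper": -1,"xyz": [0,0,-13],"angular": [0.35,0,0]},
    {"gripper": -1,"xyz": [0,0,-13],"angular": [0.35,0,0]},
  ],
)

```text
clock: 3.9
position: [536.1, 291.3, 214.5]
ee_rot: [0.991, 0.137, 0.002, -0.0]
contact_force: [-0.2, 0.6, -2.3]
gripper_width: 10.6
```

```bash
cat >> h.py <<'E'
def chassis_boxes():
    B=[]
    # only top-level solid features visible from above: keeper, web between slots, outer sides not modelled
    return [((-100,-60,32),(-90,60,37))]
E
python3 - <<'E'
from h import *
z=np.load("w1.npz");W,im=z["W"],z["im"]
R,p,s=tool();print(p.round(1),s["contact_force"],s["gripper_width"])
# provisional chassis frame from top rect; rectified height map
for n in("w1","top"):
    z=np.load(n+".npz");w=z["W"].reshape(-1,3);i=z["im"].reshape(-1,3)
    yaw=-.249;c=np.array([583,0,0.])
    l=Ro.from_euler('z',yaw).inv().apply(w-c)
    H=np.zeros((400,600,3),np.uint8)
    m=(np.abs(l[:,0])<145)&(np.abs(l[:,1])<98)&(l[:,2]>-5)
    for q,col in zip(l[m],i[m]):
        cv2.rectangle(H,(int(300+q[0]*2)-1,int(200-q[1]*2)-1),(int(300+q[0]*2)+1,int(200-q[1]*2)+1),col.tolist(),-1)
    cv2.imwrite(f"pics/ch_{n}.png",H)
a=cv2.imread("pics/ch_w1.png");cv2.imwrite("pics/ch.png",a)
E
```

```text
[536.1 291.3 214.5] [-0.17194495  0.57581789 -2.32224665] 10.630750503999277
```

View pics/ch.png

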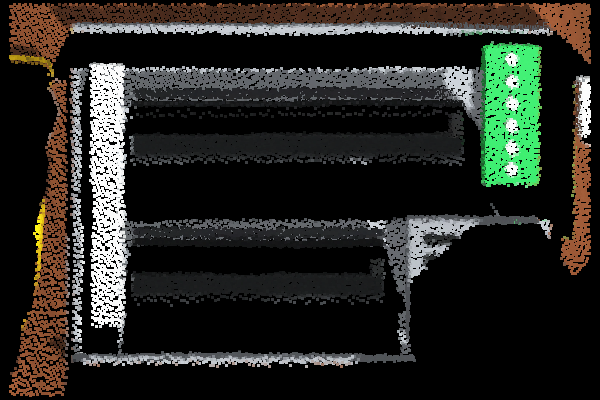

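Run:
```python
from g import *
rel(down(-.249),[536,12,240])
```

```text
xyz [-7.56, 26.888, -2.561] ang [-0.0005, -0.0032, 0.5229]
```

Call:
move_arm(
  moves=[
    {"gripper": -1,"xyz": [-7.56,26.89,-2.56],"angular": [0,0,0.523]},
    {"gripper": -1,"xyz": [-7.56,26.89,-2.56],"angular": [0,0,0.523]},
    {"gripper": -1,"xyz": [-7.56,26.89,-2.56],"angular": [0,0,0.523]},
    {"gripper": -1,"xyz": [-7.56,26.89,-2.56],"angular": [0,0,0.523]},
    {"gripper": -1,"xyz": [-7.56,26.89,-2.56],"angular": [0,0,0.523]},
    {"gripper": -1,"xyz": [-7.56,26.89,-2.56],"angular": [0,0,0.523]},
    {"gripper": -1,"xyz": [-7.56,26.89,-2.56],"angular": [0,0,0.523]},
    {"gripper": -1,"xyz": [-7.56,26.89,-2.56],"angular": [0,0,0.523]},
  ],
)

```text
clock: 4.9
position: [536.4, 14.3, 239.3]
ee_rot: [0.993, -0.122, 0.001, 0.001]
contact_force: [-0.4, -0.6, -2.0]
gripper_width: 11.2
```

Run:
```python
from h import *
R,p,s=tool();print(s["clock"],p,R.as_quat())
im,d,c=grab("wrist");W=cloud(d,c);np.savez("w2.npz",im=im,d=d,W=W,R=np.array(c["R"]),t=np.array(c["t"]))
cv2.imwrite("pics/w2.png",cv2.resize(im,(768,576)))
```

```text
4.9 [536.40401589  14.34835892 239.30581364] [ 9.92588189e-01 -1.21517838e-01  7.89723284e-04  1.21560938e-03]
```

View pics/w2.png

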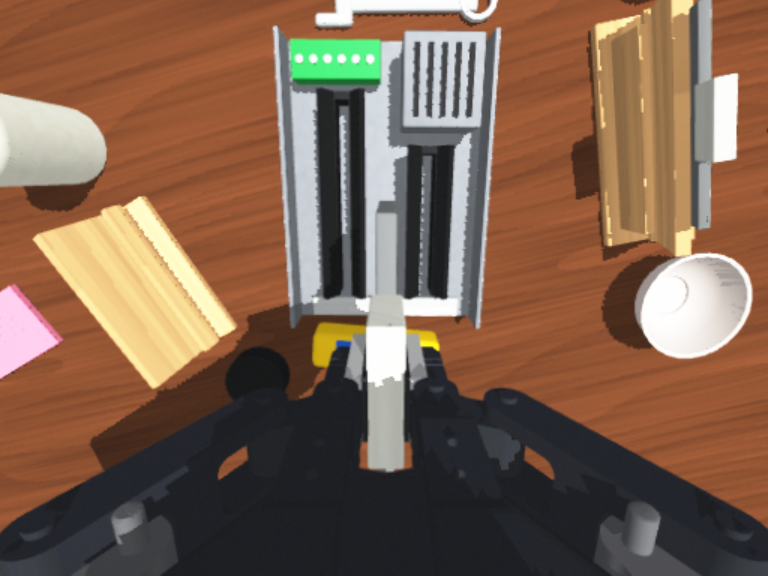

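Overhead the chassis is clear. The long slot runs from (332,298) to (345,92) with the green strip beyond. The short slot runs from (425,298) to (430,150) with the grey block beyond, and the keeper strip is at row 307. The held module hangs edge-on at (385,240).

Run:
```python
from h import *
z=np.load("w2.npz");w=z["W"].reshape(-1,3);i=z["im"].reshape(-1,3).astype(int)
yaw=-.249;c=np.array([583,0,0.])
l=Ro.from_euler('z',yaw).inv().apply(w-c)
black=i.max(1)<60
for y0,n in((40,"L"),(-30,"S")):
  for xa in range(-85,70,25):
    m=(l[:,0]>xa)&(l[:,0]<xa+25)&(np.abs(l[:,1]-y0)<24)
    q=l[m];b=black[m]
    row=[]
    for y in np.arange(y0-22,y0+22,2):
        k=(q[:,1]>=y)&(q[:,1]<y+2); row.append(int(np.median(q[k,2])) if k.sum()>1 else -1)
    bq=q[b]; print(n,xa,row,np.percentile(bq[:,1],[1,99]).round(1) if len(bq) else"")
# keeper
m=(np.abs(l[:,0]+95)<20)&(np.abs(l[:,1]-5)<70)&(i.min(1)>170);q=l[m]
print(np.percentile(q,[1,50,99],axis=0).round(1))
for y in range(-60,70,12):
    k=np.abs(q[:,1]-y)<6
    if k.sum()>5:print(y,k.sum(),np.percentile(q[k],[3,50,97],axis=0)[:,[0,2]].round(1).tolist())
```

```text
L -85 [32, 52, 54, 52, 49, 45, 43, 42, 11, 12, 12, 12, 31, 44, 46, 49, 52, 53, 52, -1, -1, -1] [20.8 54.2]
L -60 [267, 281, 54, 323, 328, 295, 296, 297, 299, 300, 305, 310, 314, 317, 321, 321, 326, 328, 330, 330, 330, 331] [17.1 62.4]
L -35 [330, 328, 55, 52, 49, 45, 43, 42, 12, 12, 12, 12, 35, 44, 47, 49, 52, 53, 52, 330, 330, -1] [16.1 53.4]
L -10 [12, 52, 53, 51, 48, 45, 43, 42, 12, 12, 11, 11, 30, 43, 46, 49, 52, 53, 51, -1, -1, -1] [20.1 54.5]
L 15 [12, 51, 54, 51, 48, 46, 42, -1, 12, 11, 11, 12, 29, 44, 47, 50, 53, 53, 52, -1, -1, -1] [19.9 54.3]
L 40 [51, 52, 54, 51, 49, 45, 43, 41, 12, 12, 11, 11, 31, 44, 47, 50, 53, 53, 52, 50, -1, -1] [19.6 54.8]
L 65 [12, 51, 53, 51, 48, 45, 42, 41, 13, 19, 12, 17, 37, 43, 46, 49, 52, 53, 52, 51, -1, -1] [19.6 53.8]
S -85 [51, 52, 53, 52, 49, 46, 43, 23, 12, 12, 11, 12, 42, 44, 47, 49, 53, 53, 12, 12, 12, 12] [-49.7 -15. ]
S -60 [330, 330, 327, 325, 321, 320, 316, 313, 309, 302, 299, 299, 296, 295, 325, 329, 287, 282, 267, 280, 284, 282] [-53.4  -8. ]
S -35 [329, 52, 53, 51, 48, 46, 43, 25, 12, 12, 12, 13, 42, 44, 47, 50, 53, 324, 329, 331
[... 304 characters left out ...]
 56, 56, 47, 52, 54, 32, 55, 12] [-50.  -15.6]
S 65 [58, 58, 58, 58, 57, 59, 58, 58, 57, 57, 58, 59, 58, 58, 58, 58, 58, 58, 57, 57, 58, 34] 
[[-114.   -64.3   10.6]
 [ -92.8  -28.6   36.6]
 [ -76.    74.5  165.8]]
-60 146 [[-104.7, 10.9], [-91.1, 35.5], [-76.3, 38.3]]
-48 100 [[-114.0, 11.1], [-97.2, 37.1], [-89.0, 38.8]]
-36 111 [[-113.7, 11.8], [-95.8, 37.1], [-88.5, 38.5]]
-24 105 [[-113.8, 12.0], [-96.1, 37.0], [-88.6, 38.1]]
-12 38 [[-103.5, 34.6], [-95.3, 37.0], [-84.8, 50.4]]
0 8 [[-102.6, 238.0], [-102.1, 238.5], [-101.6, 239.2]]
12 57 [[-95.4, 10.9], [-85.8, 12.4], [-76.0, 37.0]]
24 83 [[-99.3, 11.7], [-92.1, 36.8], [-77.3, 38.3]]
60 12 [[-92.2, 11.9], [-89.2, 36.2], [-76.8, 37.9]]
```

```bash
cat >> h.py <<'E'
def chfit(w,i,c0=(583.,0.),yaw=-.249,slots=(1,-1)):
    "chassis x,y,yaw from chamfer points and keeper/far edges (world points w, colours i)"
    black=i.max(1)<70; x=np.array([0,0.,0.])
    l=Ro.from_euler('z',yaw).inv().apply(w-np.r_[c0,0]);x[1]=5.
    for _ in range(4):
        A=[];b=[]
        for s in slots:
            Y=l[:,1]-(x[1]+x[2]*l[:,0])-35*s
            m=black&(l[:,0]>-80)&(l[:,0]<(70 if s>0 else 25))&(l[:,2]>44)&(l[:,2]<51.5)&(np.abs(Y)<15)&(np.abs(np.abs(Y)-5.25-(l[:,2]-42)*8.75/12)<3.5)
            for side in(1,-1):
                k=m&(Y*side>0);e=(Y-side*(5.25+(l[:,2]-42)*8.75/12))[k]
                print("slot",s,"side",side,k.sum(),e.mean().round(2),e.std().round(2),end="; ")
                wt=1/max(k.sum(),1)**.5;A.append(np.c_[np.ones(k.sum()),l[k,0]]*wt);b.append(e*wt)
        d=np.linalg.lstsq(np.vstack(A),np.concatenate(b),rcond=None)[0];x[1:]+=d
        print()
    return x,l
E
python3 - <<'E' | tail -12
from h import *
z=np.load("w2.npz");w=z["W"].reshape(-1,3);i=z["im"].reshape(-1,3).astype(int)
x,l=chfit(w,i);print(x)
yaw=-.249+x[2];c=np.array([583,0,0])+Ro.from_euler('z',-.249).apply([0,x[1],0])
l=Ro.from_euler('z',yaw).inv().apply(w-c)
k=(i.min(1)>150)&(l[:,2]>35.5)&(l[:,2]<39)&(np.abs(l[:,0]+95)<15)&(np.abs(l[:,1])<56);print("keeper x",np.percentile(l[k,0],[1,3,50,97,99]).round(1),k.sum())
for s,e in((1,74),(-1,34)):
    k=(np.abs(l[:,1]-35*s)<4)&(np.abs(l[:,0]-e)<20)
    q=l[k];fl=q[q[:,2]<16];wl=q[(q[:,2]>39)&(q[:,2]<45)]
    print("far",s,"floor max x",np.percentile(fl[:,0],[95,99]).round(1),"wall top min x",np.percentile(wl[:,0],[2,10]).round(1),"face",np.median(q[(q[:,2]>20)&(q[:,2]<38),0]).round(1), "floor z",np.median(fl[:,2]))
print("c",c,"yaw",yaw)
R,p,s=tool();m=R.inv().apply(w-p)  # module in tool: x along, y, z
mm=m*[1,-1,-1]+[0,0,70.5]
k=(i.max(1)-i.min(1)<22)&(i.max(1)>60)&(np.abs(mm[:,1])<15)&(mm[:,2]<115)&(mm[:,2]>-15)&(mm[:,0]>22)&(mm[:,0]<75)
q=mm[k]
f=lambda v:sdf(Ro.from_rotvec(v[3:]).apply(q)+v[:3],module(110))
r=least_squares(f,np.zeros(6),loss="soft_l1",f_scale=1);print(k.sum(),"held v",r.x.round(3),np.abs(f(r.x)).mean(),np.percentile(q,[2,98],axis=0).round(1))
E
```

```text
slot 1 side 1 595 -1.98 0.72; slot 1 side -1 434 -2.66 0.43; slot -1 side 1 306 -1.99 0.8; slot -1 side -1 354 -2.6 0.52; 
slot 1 side 1 598 0.29 0.61; slot 1 side -1 461 -0.4 0.47; slot -1 side 1 302 0.2 0.47; slot -1 side -1 394 -0.42 0.6; 
slot 1 side 1 598 0.37 0.61; slot 1 side -1 461 -0.31 0.47; slot -1 side 1 302 0.28 0.46; slot -1 side -1 394 -0.34 0.6; 
slot 1 side 1 598 0.37 0.61; slot 1 side -1 461 -0.31 0.47; slot -1 side 1 302 0.28 0.46; slot -1 side -1 394 -0.34 0.6; 
[ 0.00000000e+00  2.58988443e+00 -1.36601276e-03]
keeper x [-103.5 -103.   -95.9  -89.   -88.7] 596
far 1 floor max x [91.3 92.4] wall top min x [75.9 76.1] face 92.1 floor z 12.104140753233029
far -1 floor max x [52.2 53.4] wall top min x [35.7 35.8] face 53.9 floor z 12.180713075656636
c [583.63823797   2.51001069   0.        ] yaw -0.25036601275869463
1564 held v [ 0.486  0.339  0.493  0.001 -0.002 -0.004] 0.33322584728372096 [[ 22.6  -5.1  34.3]
 [ 54.6   5.4 103.8]]
```

```bash
cat > p.py <<'E'
from g import *
CH=np.array([585.2,2.1,0.]);YAW=-.2504
S=dict(y=-35,tip=75,off=np.array([.49,.34,71.]))
L=dict(y=35,tip=95,off=np.array([.3,.3,71.]))
def tgt(M,xt,zt,deg,dy=0):
    Rt=down(YAW,np.radians(deg));Rm=Rt*Ro.from_euler('x',np.pi)
    return Rt,CH+Ro.from_euler('z',YAW).apply([xt,M["y"]+dy,12+zt])+Rm.apply(M["off"]+[M["tip"],0,0])
def where(M):
    R,p,s=tool();Rm=R*Ro.from_euler('x',np.pi)
    loc=Ro.from_euler('z',YAW).inv();rm=loc*Rm
    tip=loc.apply(p-Rm.apply(M["off"]+[M["tip"],0,0])-CH)-[0,M["y"],12]
    heel=tip+rm.apply([M["tip"]*2-20,0,0])
    print(round(s["clock"],2),"tip",tip.round(2),"heel",heel.round(2),"rot",rm.as_rotvec(degrees=True).round(2),"F",loc.apply(s["contact_force"]).round(1),"T",s["wrist_torque"].round(2),"w",round(s["gripper_width"],1))
def seq(M,rows):
    R,p,s=tool()
    for r in rows:print(r);rel(*tgt(M,*r),R,p)
E
python3 - <<'E'
from p import *
for _ in range(3):
    R,p,s=tool();print(p,R.as_quat());arm.get_image("top")
where(S);seq(S,[(-82.5,75,0),(-82.5,75,25),(-82.5,45,25)])
E
```

```text
[536.44072349  14.33263319 239.45604379] [ 9.92588463e-01 -1.21515620e-01  8.99609953e-04  1.13498983e-03]
[536.45738493  14.17932388 239.56979184] [ 0.99257843 -0.12159713  0.00099766  0.00109816]
[536.4940518   14.09122175 239.69916954] [ 0.99256681 -0.12169154  0.0011133   0.00102607]
5.1 tip [-125.42   33.47  156.57] heel [  4.58  34.27 156.91] rot [-0.09 -0.15  0.35] F [-0.8  0.2 -2.2] T [-0.03  0.03  0.01] w 11.1
(-82.5, 75, 0)
xyz [4.268, 3.418, 8.193] ang [0.0017, -0.0026, 0.0062]
(-82.5, 75, 25)
xyz [0.567, 3.399, 5.659] ang [0.0003, 0.4338, 0.0064]
(-82.5, 45, 25)
xyz [0.559, 3.394, 8.659] ang [0.0003, 0.4338, 0.0064]
```

Call:
move_arm(
  moves=[
    {"gripper": -1,"xyz": [0.57,3.4,0],"angular": [0,0.434,0.006]},
    {"gripper": -1,"xyz": [0.57,3.4,0],"angular": [0,0.434,0.006]},
    {"gripper": -1,"xyz": [0.57,3.4,5.66],"angular": [0,0.434,0.006]},
    {"gripper": -1,"xyz": [0.57,3.4,5.66],"angular": [0,0.434,0.006]},
    {"gripper": -1,"xyz": [0.57,3.4,5.66],"angular": [0,0.434,0.006]},
    {"gripper": -1,"xyz": [0.57,3.4,5.66],"angular": [0,0.434,0.006]},
  ],
)

```text
clock: 5.85
position: [535.5, -20.7, 185.1]
ee_rot: [0.968, -0.122, 0.216, 0.027]
contact_force: [0.6, 0.0, -1.1]
gripper_width: 11.4
```

Run:
```python
from p import *
where(S);seq(S,[(-82.5,75,25),(-82.5,45,25),(-82.5,28,25)])
im,d,c=grab("wrist");cv2.imwrite("pics/w3.png",cv2.resize(im,(768,576)));W=cloud(d,c);np.savez("w3.npz",im=im,d=d,W=W)
where(S)
w=W.reshape(-1,3);i=im.reshape(-1,3).astype(int)
x,l=chfit(w,i,c0=CH[:2]-[0.,5.],yaw=YAW);print(x)
```

```text
5.85 tip [-80.62   0.44  76.69] heel [ 37.02   0.3  132.01] rot [  0.07 -25.19  -0.05] F [ 0.6  0.2 -1.1] T [ 0.28  1.05 -0.01] w 11.4
(-82.5, 75, 25)
xyz [-0.219, 0.029, 0.098] ang [-0.001, -0.0033, -0.001]
(-82.5, 45, 25)
xyz [-1.495, 0.033, 2.812] ang [-0.001, -0.0033, -0.001]
(-82.5, 28, 25)
xyz [-2.219, 0.035, 4.351] ang [-0.001, -0.0033, -0.001]
5.9 tip [-80.53   0.51  76.78] heel [ 37.1    0.35 132.12] rot [  0.08 -25.2   -0.05] F [-0.5  0.4 -1.7] T [0.33 1.07 0.02] w 11.1
slot 1 side 1 766 0.29 0.69; slot 1 side -1 408 -0.57 0.32; slot -1 side 1 72 0.25 0.46; slot -1 side -1 95 -0.67 0.47; 
slot 1 side 1 766 0.47 0.69; slot 1 side -1 408 -0.4 0.33; slot -1 side 1 72 0.42 0.46; slot -1 side -1 95 -0.49 0.47; 
slot 1 side 1 766 0.47 0.69; slot 1 side -1 408 -0.4 0.33; slot -1 side 1 72 0.42 0.46; slot -1 side -1 95 -0.49 0.47; 
slot 1 side 1 766 0.47 0.69; slot 1 side -1 408 -0.4 0.33; slot -1 side 1 72 0.42 0.46; slot -1 side -1 95 -0.49 0.47; 
[0.00000000e+00 4.82216543e+00 3.30236432e-04]
```

View pics/w3.png

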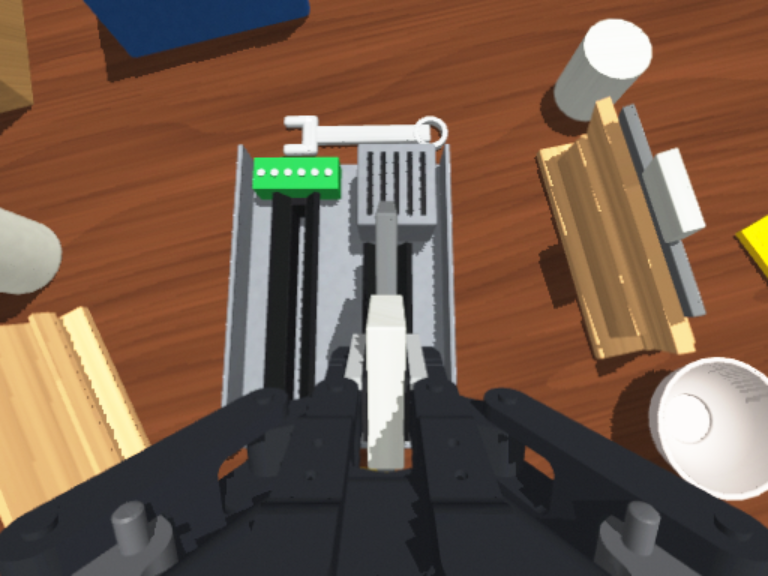

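The module is pitched with its heel up over the short slot at (388,240), lined up with the slot. The chassis refit agrees to 0.02 mm sideways. Lowering it.

Call:
move_arm(
  moves=[
    {"gripper": -1,"xyz": [-1.5,0.03,2.81],"angular": [0,-0.003,0]},
    {"gripper": -1,"xyz": [-1.5,0.03,2.81],"angular": [0,-0.003,0]},
    {"gripper": -1,"xyz": [-1.5,0.03,2.81],"angular": [0,-0.003,0]},
  ],
)

```text
clock: 6.28
position: [533.3, -21.6, 152.9]
ee_rot: [0.969, -0.123, 0.214, 0.027]
contact_force: [0.3, 1.0, -1.9]
gripper_width: 11.1
```

Run:
```python
from p import *
where(S);seq(S,[(-82.5,28,25),(-82.5,15,25)])
```

```text
6.28 tip [-82.92  -0.95  44.68] heel [34.93 -1.28 99.55] rot [ 2.000e-02 -2.496e+01 -1.500e-01] F [ 0.1  1.  -1.9] T [0.3 1.1 0. ] w 11.1
(-82.5, 28, 25)
xyz [-0.67, -0.111, 1.526] ang [0.0003, 0.0006, -0.0026]
(-82.5, 15, 25)
xyz [-1.219, -0.11, 2.704] ang [0.0003, 0.0006, -0.0026]
```

Call:
move_arm(
  moves=[
    {"gripper": -1,"xyz": [-0.33,-0.06,0.75],"angular": [0,0,0]},
    {"gripper": -1,"xyz": [-0.33,-0.06,0.75],"angular": [0,0,0]},
    {"gripper": -1,"xyz": [-0.33,-0.06,0.75],"angular": [0,0,0]},
  ],
)

```text
clock: 6.65
position: [533.4, -20.6, 144.7]
ee_rot: [0.969, -0.123, 0.215, 0.027]
contact_force: [0.6, 0.5, -2.5]
gripper_width: 11.2
```

Run:
```python
from p import *
where(S)
im,d,c=grab("wrist");W=cloud(d,c)
where(S);seq(S,[(-82.5,28,25),(-82.5,15,25)])
# held module check in tool frame
R,p,s=tool();w=W.reshape(-1,3);i=im.reshape(-1,3).astype(int)
mm=R.inv().apply(w-p)*[1,-1,-1]+S["off"]
k=(i.max(1)-i.min(1)<22)&(i.max(1)>60)&(np.abs(mm[:,1])<9)&(mm[:,2]<112)&(mm[:,2]>5)&(mm[:,0]>22)&(mm[:,0]<70);q=mm[k]
f=lambda v:sdf(Ro.from_rotvec(v[3:]).apply(q)+v[:3],module(110))
r=least_squares(f,np.zeros(6),loss="soft_l1");print(k.sum(),r.x.round(3),np.abs(f(r.x)).mean())
x,l=chfit(w,i,c0=CH[:2]-[0.,5.],yaw=YAW);print(x)
```

```text
6.65 tip [-8.301e+01 -3.000e-02  3.646e+01] heel [34.84 -0.23 91.36] rot [  0.03 -24.98  -0.09] F [ 0.4  0.7 -2.5] T [ 0.33  1.1  -0.01] w 11.2
6.7 tip [-83.14   0.11  36.36] heel [ 3.471e+01 -6.000e-02  9.123e+01] rot [  0.04 -24.97  -0.07] F [ 0.3  0.5 -2.5] T [0.29 1.14 0.05] w 11.1
(-82.5, 28, 25)
xyz [-0.298, -0.001, 0.781] ang [-0.0003, 0.0005, -0.0013]
(-82.5, 15, 25)
xyz [-0.847, 0.0, 1.959] ang [-0.0003, 0.0005, -0.0013]
1609 [-0.064  0.374 -0.396  0.005 -0.003 -0.003] 0.33395374791417354
slot 1 side 1 1045 0.18 0.71; slot 1 side -1 505 -0.57 0.34; slot -1 side 1 193 0.14 0.48; slot -1 side -1 195 -0.63 0.49; 
slot 1 side 1 1045 0.41 0.7; slot 1 side -1 505 -0.33 0.34; slot -1 side 1 193 0.35 0.48; slot -1 side -1 195 -0.42 0.49; 
slot 1 side 1 1045 0.41 0.7; slot 1 side -1 505 -0.33 0.34; slot -1 side 1 193 0.35 0.48; slot -1 side -1 195 -0.42 0.49; 
slot 1 side 1 1045 0.41 0.7; slot 1 side -1 505 -0.33 0.34; slot -1 side 1 193 0.35 0.48; slot -1 side -1 195 -0.42 0.49; 
[0.00000000e+00 4.77815415e+00 2.22910348e-03]
```

Call:
move_arm(
  moves=[
    {"gripper": -1,"xyz": [-0.28,-0.02,0.78],"angular": [0,0,-0.001]},
    {"gripper": -1,"xyz": [-0.55,-0.02,1.37],"angular": [0,0,-0.001]},
    {"gripper": -1,"xyz": [-0.83,-0.02,1.96],"angular": [0,0,-0.001]},
    {"gripper": -1,"xyz": [-0.83,-0.02,1.96],"angular": [0,0,-0.001]},
  ],
)

```text
clock: 7.2
position: [534.3, -19.1, 129.1]
ee_rot: [0.97, -0.123, 0.209, 0.03]
contact_force: [0.2, -0.6, -3.3]
gripper_width: 11.2
```

Run:
```python
from p import *
where(S);seq(S,[(-82.5,2.5,25),(-93.,2.5,25)])
```

```text
7.2 tip [-83.52   1.01  21.25] heel [34.9   1.05 74.88] rot [ -0.37 -24.37  -0.07] F [ 0.3 -0.6 -3.3] T [-0.08  1.1  -0.05] w 11.2
(-82.5, 2.5, 25)
xyz [-0.76, 0.139, 1.667] ang [0.0066, 0.0111, 0.0003]
(-93.0, 2.5, 25)
xyz [-1.716, 0.142, 1.234] ang [0.0066, 0.0111, 0.0003]
```

Call:
move_arm(
  moves=[
    {"gripper": -1,"xyz": [0,0.08,0],"angular": [0,0,0]},
    {"gripper": -1,"xyz": [0,0.08,0],"angular": [0,0,0]},
  ],
)

```text
clock: 7.45
position: [533.9, -19.5, 129.2]
ee_rot: [0.97, -0.122, 0.209, 0.029]
contact_force: [-0.5, -0.7, -2.0]
gripper_width: 11.4
```

Run:
```python
from p import *
where(S);seq(S,[(-82.5,2.5,25),(-93.,2.5,25)]);print(arm.read_state()["joints"].round(3))
```

```text
7.45 tip [-83.79   0.6   21.43] heel [34.64  0.65 75.06] rot [ -0.32 -24.36  -0.05] F [-0.3 -0.8 -2. ] T [ 0.24  1.11 -0.02] w 11.4
(-82.5, 2.5, 25)
xyz [-0.743, 0.093, 1.695] ang [0.0056, 0.0111, 0.0004]
(-93.0, 2.5, 25)
xyz [-1.7, 0.095, 1.261] ang [0.0056, 0.0111, 0.0004]
[ 0.12   0.169 -0.966  1.335 -0.16  -0.101]
```

Joint 5 is at its limit (-0.16), which capped the 25° pitch. I'll use about 19.5° instead, first checking where the supply block starts.

Run:
```python
from p import *
z=np.load("w2.npz");w=z["W"].reshape(-1,3);l=Ro.from_euler('z',YAW).inv().apply(w-CH)
k=(l[:,2]>55)&(l[:,2]<61)&(np.abs(l[:,1]+35)<8);print("block x min",np.percentile(l[k,0],[0,1,5]))
seq(S,[(-82.,18,19.5),(-82.,9,19.5),(-82.,3,19.5)])
```

```text
block x min [52.07643948 52.947152   55.99243337]
(-82.0, 18, 19.5)
xyz [0.596, 0.097, 1.052] ang [0.0056, -0.0849, 0.0001]
(-82.0, 9, 19.5)
xyz [0.225, 0.092, 1.872] ang [0.0056, -0.0849, 0.0001]
(-82.0, 3, 19.5)
xyz [-0.023, 0.089, 2.419] ang [0.0056, -0.0849, 0.0001]
```

Call:
move_arm(
  moves=[
    {"gripper": -1,"xyz": [0.6,0.05,0.9],"angular": [0.003,-0.085,0]},
    {"gripper": -1,"xyz": [0.6,0.05,0.9],"angular": [0.003,-0.085,0]},
    {"gripper": -1,"xyz": [0.6,0.05,0.9],"angular": [0.003,-0.085,0]},
  ],
)

```text
clock: 7.82
position: [543.4, -21.3, 124.1]
ee_rot: [0.978, -0.123, 0.168, 0.022]
contact_force: [2.6, -10.6, 2.4]
gripper_width: 11.4
```

Run:
```python
from p import *
where(S);seq(S,[(-82.,9,19.5),(-82.,3,19.5)]);print(arm.read_state()["joints"].round(3))
```

```text
7.83 tip [-82.14   1.5   19.96] heel [40.42  1.57 63.33] rot [-8.000e-02 -1.949e+01  1.000e-02] F [ 5.2 -9.6  2.4] T [-3.82 -0.45 -0.65] w 11.4
(-82.0, 9, 19.5)
xyz [-0.354, 0.162, 1.036] ang [0.0013, 0.0002, 0.0005]
(-82.0, 3, 19.5)
xyz [-0.554, 0.161, 1.602] ang [0.0013, 0.0002, 0.0005]
[ 0.312  0.222 -0.774  0.576 -0.335  0.484]
```

Call:
move_arm(
  moves=[
    {"gripper": -1,"xyz": [0,0.06,0],"angular": [0.001,0,0]},
    {"gripper": -1,"xyz": [0,0.06,0],"angular": [0.001,0,0]},
  ],
)

```text
clock: 8.07
position: [542.5, -23.1, 123.4]
ee_rot: [0.978, -0.123, 0.168, 0.022]
contact_force: [0.0, -0.4, -2.6]
gripper_width: 11.3
```

Run:
```python
from p import *
where(S);seq(S,[(-82.,9,19.5),(-82.,3,19.5)]);print(arm.read_state()["joints"].round(3))
```

```text
8.07 tip [-82.53  -0.43  19.28] heel [39.99 -0.41 62.72] rot [-1.000e-01 -1.952e+01 -1.000e-02] F [ 0.1 -0.4 -2.6] T [ 0.25  0.89 -0.  ] w 11.3
(-82.0, 9, 19.5)
xyz [-0.291, -0.031, 0.989] ang [0.0017, -0.0004, 0.0002]
(-82.0, 3, 19.5)
xyz [-0.491, -0.032, 1.555] ang [0.0017, -0.0004, 0.0002]
[ 0.308  0.222 -0.779  0.583 -0.33   0.481]
```

Contact has cleared (force is only the module's weight). Continuing down.

Call:
move_arm(
  moves=[
    {"gripper": -1,"xyz": [-0.16,-0.02,0.5],"angular": [0.0015,0,0]},
    {"gripper": -1,"xyz": [-0.29,-0.03,0.99],"angular": [0.0015,0,0]},
    {"gripper": -1,"xyz": [-0.29,-0.03,0.99],"angular": [0.0015,0,0]},
  ],
)

```text
clock: 8.45
position: [542.3, -23.8, 112.3]
ee_rot: [0.978, -0.123, 0.167, 0.022]
contact_force: [0.1, -0.8, -1.5]
gripper_width: 11.3
```

Run:
```python
from p import *
where(S);seq(S,[(-82.,3,19.5),(-94,3,19.5)]);print(arm.read_state()["joints"].round(3))
```

```text
8.45 tip [-82.71  -1.17   8.28] heel [39.9  -1.24 51.48] rot [ -0.09 -19.41  -0.05] F [ 0.3 -0.8 -1.5] T [0.19 0.91 0.  ] w 11.3
(-82.0, 3, 19.5)
xyz [-0.119, -0.109, 0.51] ang [0.0017, 0.0016, -0.0005]
(-94, 3, 19.5)
xyz [-1.251, -0.108, 0.111] ang [0.0017, 0.0016, -0.0005]
[ 0.291  0.238 -0.808  0.651 -0.289  0.423]
```

Call:
move_arm(
  moves=[
    {"gripper": -1,"xyz": [-0.1,-0.09,0.25],"angular": [0.0015,0,0]},
    {"gripper": -1,"xyz": [-0.12,-0.09,0.51],"angular": [0.0015,0,0]},
    {"gripper": -1,"xyz": [-0.12,-0.09,0.51],"angular": [0.0015,0,0]},
  ],
)

```text
clock: 8.82
position: [543.4, -22.8, 107.5]
ee_rot: [0.978, -0.123, 0.167, 0.021]
contact_force: [-0.4, -2.1, -2.2]
gripper_width: 11.5
```

Run:
```python
from p import *
where(S);seq(S,[(-94,3,19.5)]);print(arm.read_state()["joints"].round(3))
```

```text
8.82 tip [-81.86   0.2    3.4 ] heel [40.73  0.17 46.64] rot [-1.000e-02 -1.943e+01 -1.000e-02] F [ 0.2 -2.1 -2.2] T [-0.43  0.89 -0.11] w 11.5
(-94, 3, 19.5)
xyz [-1.166, 0.02, -0.375] ang [0.0002, 0.0012, -0.0002]
[ 0.282  0.246 -0.822  0.693 -0.268  0.388]
```

Call:
move_arm(
  moves=[
    {"gripper": -1,"xyz": [-0.4,0.03,-0.13],"angular": [0,0,0]},
    {"gripper": -1,"xyz": [-0.8,0.03,-0.27],"angular": [0,0,0]},
    {"gripper": -1,"xyz": [-1.17,0.03,-0.38],"angular": [0,0,0]},
    {"gripper": -1,"xyz": [-1.17,0.03,-0.38],"angular": [0,0,0]},
  ],
)

```text
clock: 9.32
position: [531.2, -19.7, 107.5]
ee_rot: [0.978, -0.123, 0.168, 0.021]
contact_force: [-0.9, -1.8, -1.0]
gripper_width: 11.4
```

Run:
```python
from p import *
where(S);seq(S,[(-95,2.5,15),(-95.8,2,10),(-96.8,1.5,5),(-98,1,0)]);print(arm.read_state()["joints"].round(3))
```

```text
9.32 tip [-94.43   0.25   3.39] heel [28.15  0.25 46.7 ] rot [  0.03 -19.46   0.  ] F [-0.4 -1.9 -1. ] T [-0.46  1.17 -0.09] w 11.4
(-95, 2.5, 15)
xyz [0.446, 0.021, 0.673] ang [-0.0006, -0.0778, -0.0]
(-95.8, 2, 10)
xyz [0.889, 0.021, 1.422] ang [-0.0006, -0.1651, -0.0]
(-96.8, 1.5, 5)
xyz [1.247, 0.022, 2.209] ang [-0.0006, -0.2524, 0.0]
(-98, 1, 0)
xyz [1.518, 0.022, 3.027] ang [-0.0006, -0.3396, 0.0]
[ 0.286  0.226 -0.859  0.739 -0.255  0.337]
```

No contact, and the tongue is under the keeper. Straightening to 10° first, then checking.

Call:
move_arm(
  moves=[
    {"gripper": -1,"xyz": [0.45,0.02,0.67],"angular": [0,-0.078,0]},
    {"gripper": -1,"xyz": [0.67,0.02,1.05],"angular": [0,-0.12,0]},
    {"gripper": -1,"xyz": [0.89,0.02,1.42],"angular": [0,-0.165,0]},
    {"gripper": -1,"xyz": [0.89,0.02,1.42],"angular": [0,-0.165,0]},
    {"gripper": -1,"xyz": [0.89,0.02,1.42],"angular": [0,-0.165,0]},
  ],
)

```text
clock: 9.95
position: [544.7, -22.9, 97.0]
ee_rot: [0.988, -0.124, 0.087, 0.01]
contact_force: [-0.2, -1.5, -2.3]
gripper_width: 11.4
```

Run:
```python
from p import *
where(S);seq(S,[(-96,2.,7),(-96.8,1.5,4),(-98,1,0)])
```

```text
9.95 tip [-94.91   0.55   1.83] heel [33.08  0.56 24.63] rot [ 8.00e-02 -1.01e+01  1.00e-02] F [ 0.2 -1.5 -2.3] T [-0.44  0.22 -0.08] w 11.4
(-96, 2.0, 7)
xyz [0.268, 0.046, 0.383] ang [-0.0014, -0.0541, 0.0001]
(-96.8, 1.5, 4)
xyz [0.519, 0.046, 0.842] ang [-0.0014, -0.1064, 0.0001]
(-98, 1, 0)
xyz [0.809, 0.047, 1.461] ang [-0.0014, -0.1763, 0.0002]
```

Call:
move_arm(
  moves=[
    {"gripper": -1,"xyz": [0.23,0.04,0.38],"angular": [0,-0.054,0]},
    {"gripper": -1,"xyz": [0.35,0.04,0.61],"angular": [0,-0.08,0]},
    {"gripper": -1,"xyz": [0.48,0.04,0.84],"angular": [0,-0.106,0]},
    {"gripper": -1,"xyz": [0.63,0.04,1.15],"angular": [0,-0.14,0]},
    {"gripper": -1,"xyz": [0.77,0.04,1.46],"angular": [0,-0.176,0]},
    {"gripper": -1,"xyz": [0.77,0.04,1.46],"angular": [0,-0.176,0]},
    {"gripper": -1,"xyz": [0.77,0.04,1.46],"angular": [0,-0.176,0]},
  ],
)

```text
clock: 10.82
position: [554.0, -25.9, 83.9]
ee_rot: [0.992, -0.125, -0.0, -0.0]
contact_force: [-0.1, 1.0, -2.3]
gripper_width: 11.3
```

Run:
```python
from p import *
where(S);seq(S,[(-98,0,0)])
```

```text
10.82 tip [-98.83  -0.15   0.94] heel [31.17 -0.15  0.85] rot [0.04 0.04 0.  ] F [-0.3  1.  -2.3] T [-0.02  0.02 -0.04] w 11.3
(-98, 0, 0)
xyz [0.079, -0.02, 0.089] ang [-0.0007, 0.0006, 0.0]
```

Call:
move_arm(
  moves=[
    {"gripper": -1,"xyz": [0.05,0,0.13],"angular": [0,0,0]},
    {"gripper": -1,"xyz": [0.05,0,0.13],"angular": [0,0,0]},
  ],
)

```text
clock: 11.08
position: [554.1, -25.9, 83.6]
ee_rot: [0.992, -0.125, -0.001, -0.0]
contact_force: [-3.9, 1.6, 5.1]
gripper_width: 10.9
```

Run:
```python
from p import *
where(S)
```

```text
11.07 tip [-98.75  -0.24   0.74] heel [31.25 -0.15  0.58] rot [0.02 0.07 0.04] F [-4.2  0.6  5.1] T [0.37 1.05 0.06] w 10.9
```

Floor contact: +5 N where the hanging weight had been −2 N. Releasing and rising.

Call:
move_arm(
  moves=[
    {"gripper": -0.2,"xyz": [0,0,0],"angular": [0,0,0]},
    {"gripper": -0.2,"xyz": [0,0,0],"angular": [0,0,0]},
    {"gripper": -0.2,"xyz": [0,0,0],"angular": [0,0,0]},
    {"gripper": -0.2,"xyz": [0,0,-3],"angular": [0,0,0]},
    {"gripper": -0.2,"xyz": [0,0,-8],"angular": [0,0,0]},
    {"gripper": -0.2,"xyz": [0,0,-14],"angular": [0,0,0]},
    {"gripper": 0,"xyz": [0,0,-15],"angular": [0,0,0]},
    {"gripper": 0,"xyz": [0,0,-15],"angular": [0,0,0]},
  ],
)

```text
clock: 12.08
position: [554.9, -26.1, 233.2]
ee_rot: [0.992, -0.125, 0.0, -0.001]
contact_force: [0.7, -0.2, -1.0]
gripper_width: 42.8
```

Run:
```python
from p import *
R,p,s=tool();print(s["clock"],p)
im,d,c=grab("wrist");cv2.imwrite("pics/w4.png",cv2.resize(im,(768,576)));W=cloud(d,c);np.savez("w4.npz",im=im,d=d,W=W)
# fit the seated short module (upright)
w=W.reshape(-1,3);i=im.reshape(-1,3).astype(int);l=Ro.from_euler('z',YAW).inv().apply(w-CH-[0,0,12])
mm=l-[-98+75,-35,0]
k=(i.max(1)-i.min(1)<22)&(i.max(1)>75)&(np.abs(mm[:,1])<9)&(mm[:,2]<112)&(mm[:,2]>45)&(np.abs(mm[:,0])<60);q=mm[k]
f=lambda v:sdf(Ro.from_rotvec(v[3:]).apply(q)+v[:3],module(110))
r=least_squares(f,np.zeros(6),loss="soft_l1");print(k.sum(),r.x.round(3),np.abs(f(r.x)).mean())
# long module pose from top camera for the view
t=np.load("top.npz");modfit(t["W"],t["im"],150,[584,-240,-.03])
modfit(W,im,150,[584,-240,-.03])
rel(down(-.03),[545,-232,230])
```

```text
12.075 [554.89098892 -26.05793573 233.15745476]
925 [ 1.815e+00 -3.350e-01 -1.980e-01  1.000e-03  1.000e-03  1.200e-02] 0.49427777543020335
n 296 rms 1.48 x [ 5.84251e+02 -2.49390e+02 -4.40000e-02  3.50000e-01  2.73690e+01]
n 2396 rms 0.69 x [ 5.82542e+02 -2.46320e+02 -4.40000e-02  3.49000e-01  2.60830e+01]
xyz [4.219, 20.168, 0.149] ang [-0.0009, 0.0026, -0.2207]
```

View pics/w4.png

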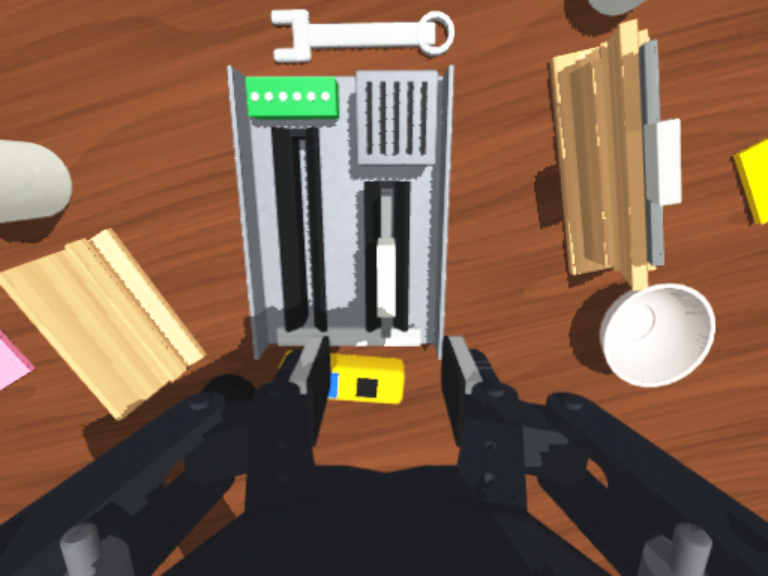

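The short module is seated upright at (387,260), with the long slot still empty at (300,230). Next: over the long module, tab at (668,160).

Call:
move_arm(
  moves=[
    {"gripper": 0.4,"xyz": [4.2,20.2,0],"angular": [0,0,-0.206]},
    {"gripper": 0.4,"xyz": [4.2,20.2,0],"angular": [0,0,-0.206]},
    {"gripper": 0.4,"xyz": [4.2,20.2,0],"angular": [0,0,-0.206]},
    {"gripper": 0.4,"xyz": [4.2,20.2,0],"angular": [0,0,-0.206]},
    {"gripper": 0.4,"xyz": [4.2,20.2,0],"angular": [0,0,-0.206]},
    {"gripper": 0.4,"xyz": [4.2,20.2,0],"angular": [0,0,-0.206]},
  ],
)

```text
clock: 12.88
position: [545.0, -231.7, 231.0]
ee_rot: [1.0, -0.022, -0.002, -0.001]
contact_force: [0.7, 0.4, 0.2]
gripper_width: 60.1
```

Run:
```python
from p import *
im,d,c=grab("wrist");W=cloud(d,c);np.savez("w5.npz",im=im,d=d,W=W)
x,k=modfit(W,im,150,[583,-246,-.044])
Rm=Ro.from_euler('z',x[2])*Ro.from_euler('x',-x[3]);b=Rm.inv().apply(k-x[[0,1,4]]);t=b[b[:,2]>74]
print(np.percentile(b,[1,99],axis=0).round(1),np.percentile(t,[1,99],axis=0).round(1))
np.save("xl.npy",x);show(x[[0,1,4]],x[2],x[3],140);show(x[[0,1,4]],x[2],x[3],70)
```

```text
n 4140 rms 0.4 x [ 5.82895e+02 -2.46260e+02 -4.40000e-02  3.53000e-01  2.61720e+01]
[[-84.5  -6.4   6.2]
 [ 73.1   4.5 104.9]] [[-23.7  -6.5  74.3]
 [ 24.9   5.2 105.2]]
12.925 [ 545.3 -231.4  231.5] F [-1.3  0.7  0.3] w 59.8
tcp in module [-38.25 -58.61 197.22] rot err [ 0.3546 -0.0027 -0.001 ]
xyz [3.847, -3.508, 7.391] ang [-0.3546, 0.0027, 0.001]
12.925 [ 545.3 -231.4  231.5] F [-1.3  0.7  0.3] w 59.8
tcp in module [-38.25 -58.61 197.22] rot err [ 0.3546 -0.0027 -0.001 ]
xyz [3.865, -1.077, 13.955] ang [-0.3546, 0.0027, 0.001]
```

Call:
move_arm(
  moves=[
    {"gripper": 0.6,"xyz": [3.85,-3.5,7.3],"angular": [-0.3546,0.0027,0.001]},
    {"gripper": 0.6,"xyz": [3.85,-3.5,7.3],"angular": [-0.3546,0.0027,0.001]},
    {"gripper": 0.6,"xyz": [3.85,-3.5,7.3],"angular": [-0.3546,0.0027,0.001]},
    {"gripper": 0.6,"xyz": [3.85,-3.5,7.3],"angular": [-0.3546,0.0027,0.001]},
    {"gripper": 0.6,"xyz": [3.85,-3.5,7.3],"angular": [-0.3546,0.0027,0.001]},
  ],
)

```text
clock: 13.55
position: [586.4, -199.2, 161.3]
ee_rot: [0.984, -0.023, -0.001, 0.175]
contact_force: [0.2, -0.2, 0.5]
gripper_width: 68.6
```

Run:
```python
from p import *
x=np.load("xl.npy");show(x[[0,1,4]],x[2],x[3],70)
```

```text
13.55 [ 586.4 -199.2  161.3] F [ 0.2 -0.2  0.5] w 68.6
tcp in module [  1.43  -2.47 143.09] rot err [0.0006 0.0047 0.0037]
xyz [-0.178, -0.241, 7.309] ang [-0.0006, -0.0047, -0.0037]
```

Call:
move_arm(
  moves=[
    {"gripper": 0.6,"xyz": [-0.08,-0.1,4],"angular": [0,-0.002,-0.002]},
    {"gripper": 0.6,"xyz": [-0.08,-0.1,7.15],"angular": [0,-0.002,-0.002]},
    {"gripper": 0.6,"xyz": [-0.08,-0.1,7.15],"angular": [0,-0.002,-0.002]},
    {"gripper": 0.6,"xyz": [-0.08,-0.1,7.15],"angular": [0,-0.002,-0.002]},
  ],
)

```text
clock: 14.05
position: [585.0, -223.2, 94.1]
ee_rot: [0.984, -0.022, -0.002, 0.176]
contact_force: [0.3, 0.5, 0.0]
gripper_width: 68.8
```

Run:
```python
from p import *
x=np.load("xl.npy");show(x[[0,1,4]],x[2],x[3],70)
```

```text
14.05 [ 585.  -223.2   94.1] F [0.3 0.5 0. ] w 68.8
tcp in module [ 1.1  -1.77 71.76] rot err [-0.0004  0.0027  0.0014]
xyz [-0.111, -0.177, 0.176] ang [0.0004, -0.0027, -0.0014]
```

Call:
move_arm(
  moves=[
    {"gripper": 0,"xyz": [-0.08,-0.13,0.1],"angular": [0,-0.002,-0.001]},
    {"gripper": -1,"xyz": [-0.08,-0.13,0.1],"angular": [0,-0.002,-0.001]},
    {"gripper": -1,"xyz": [-0.08,-0.13,0.1],"angular": [0,-0.002,-0.001]},
    {"gripper": -1,"xyz": [-0.08,-0.13,0.1],"angular": [0,-0.002,-0.001]},
    {"gripper": -1,"xyz": [-0.08,-0.13,0.1],"angular": [0,-0.002,-0.001]},
  ],
)

```text
clock: 14.68
position: [583.2, -222.1, 91.8]
ee_rot: [0.984, -0.021, -0.005, 0.176]
contact_force: [-0.9, -2.2, 5.8]
gripper_width: 11.0
```

Run:
```python
from p import *
x=np.load("xl.npy");show(x[[0,1,4]],x[2],x[3],70)
```

```text
14.675 [ 583.2 -222.1   91.8] F [-0.9 -2.2  5.8] w 11.0
tcp in module [-0.72 -0.07 69.87] rot err [-0.0014 -0.0018 -0.0011]
xyz [0.072, -0.006, -0.013] ang [0.0014, 0.0018, 0.0011]
```

Call:
move_arm(
  moves=[
    {"gripper": -1,"xyz": [0,0,-2],"angular": [0,0,0]},
    {"gripper": -1,"xyz": [0,0,-6],"angular": [0,0,0]},
    {"gripper": -1,"xyz": [0,0,-11],"angular": [0,0,0]},
    {"gripper": -1,"xyz": [0,0,-16],"angular": [0.353,0,0]},
    {"gripper": -1,"xyz": [0,0,-16],"angular": [0.353,0,0]},
    {"gripper": -1,"xyz": [0,0,-16],"angular": [0.353,0,0]},
    {"gripper": -1,"xyz": [0,0,-16],"angular": [0.353,0,0]},
  ],
)

```text
clock: 15.55
position: [584.6, -166.4, 238.8]
ee_rot: [1.0, -0.022, -0.003, 0.001]
contact_force: [0.0, 0.4, -2.7]
gripper_width: 11.3
```

Run:
```python
from p import *
R,p,s=tool();print(p,s["contact_force"],s["gripper_width"])
T=CH+Ro.from_euler('z',YAW).apply([-25,35,250]);print(T);rel(down(YAW),T)
```

```text
[ 584.63700359 -166.40050354  238.77207801] [ 0.0374959   0.41620267 -2.67761601] 11.349693315317513
[569.65236809  42.203256   250.        ]
xyz [-2.418, -20.773, -1.144] ang [0.0025, 0.0067, 0.2066]
```

Call:
move_arm(
  moves=[
    {"gripper": -1,"xyz": [-2.42,-6,-1.14],"angular": [0.002,0.006,0.207]},
    {"gripper": -1,"xyz": [-2.42,-12,-1.14],"angular": [0.002,0.006,0.207]},
    {"gripper": -1,"xyz": [-2.42,-18,-1.14],"angular": [0.002,0.006,0.207]},
    {"gripper": -1,"xyz": [-2.42,-20.8,-1.14],"angular": [0.002,0.006,0.207]},
    {"gripper": -1,"xyz": [-2.42,-20.8,-1.14],"angular": [0.002,0.006,0.207]},
    {"gripper": -1,"xyz": [-2.42,-20.8,-1.14],"angular": [0.002,0.006,0.207]},
    {"gripper": -1,"xyz": [-2.42,-20.8,-1.14],"angular": [0.002,0.006,0.207]},
  ],
)

```text
clock: 16.42
position: [570.3, 41.6, 251.6]
ee_rot: [0.992, -0.125, 0.001, 0.0]
contact_force: [-0.2, 0.2, -1.8]
gripper_width: 11.2
```

```bash
cat >> p.py <<'E'
def held(im,W,M,Lp,p,R):
    w=W.reshape(-1,3);i=im.reshape(-1,3).astype(int)
    mm=R.inv().apply(w-p)*[1,-1,-1]+M["off"]
    k=(i.max(1)-i.min(1)<22)&(i.max(1)>60)&(np.abs(mm[:,1])<11)&(mm[:,2]<112)&(mm[:,2]>20)&(mm[:,0]>22)&(mm[:,0]<Lp/2+10);q=mm[k]
    f=lambda v:sdf(Ro.from_rotvec(v[3:]).apply(q)+v[:3],module(Lp))
    r=least_squares(f,np.zeros(6),loss="soft_l1");print("held",k.sum(),r.x.round(3),np.abs(f(r.x)).mean().round(2))
E
sed -i 's/^L=.*/L=dict(y=35,tip=95,off=np.array([-.7,0.,69.9]))/' p.py
python3 - <<'E'
from p import *
R,p,s=tool();im,d,c=grab("wrist");W=cloud(d,c);print(s["clock"],p,tool()[1])
held(im,W,L,150,p,R)
x,l=chfit(W.reshape(-1,3),im.reshape(-1,3).astype(int),c0=CH[:2]-[0.,5.],yaw=YAW);print(x, "expect 4.84")
where(L);seq(L,[(-82,50,0),(-82.,50,19.5)])
E
```

```text
16.425 [570.27591616  41.57851846 251.64597838] [570.3910075   41.46996866 251.8477993 ]
held 2127 [-0.273  1.227  0.192  0.011  0.002 -0.01 ] 0.38
slot 1 side 1 275 0.18 0.5; slot 1 side -1 153 -0.56 0.52; slot -1 side 1 247 -0.04 0.84; slot -1 side -1 29 -0.71 0.56; 
slot 1 side 1 275 0.46 0.5; slot 1 side -1 153 -0.28 0.52; slot -1 side 1 249 0.21 0.89; slot -1 side -1 29 -0.43 0.56; 
slot 1 side 1 275 0.47 0.5; slot 1 side -1 153 -0.27 0.52; slot -1 side 1 249 0.23 0.89; slot -1 side -1 29 -0.42 0.56; 
slot 1 side 1 275 0.47 0.5; slot 1 side -1 153 -0.27 0.52; slot -1 side 1 249 0.23 0.89; slot -1 side -1 29 -0.42 0.56; 
[0.00000000e+00 4.70984593e+00 1.89583677e-05] expect 4.84
16.48 tip [-118.22   -0.38  169.7 ] heel [ 51.78  -0.57 170.14] rot [ 0.03 -0.15 -0.06] F [ 0.1  0.2 -2.9] T [ 0.02 -0.02  0.  ] w 11.5
(-82, 50, 0)
xyz [3.609, -0.05, 12.004] ang [-0.0006, -0.0026, -0.0011]
(-82.0, 50, 19.5)
xyz [0.742, -0.048, 9.25] ang [-0.0004, 0.3378, -0.0012]
```

```bash
sed -i 's/^L=.*/L=dict(y=35,tip=95,off=np.array([-.8,.3,70.1]))/' p.py
python3 - <<'E'
from p import *
where(L);seq(L,[(-82.,70,19.5)])
E
```

```text
16.48 tip [-118.12   -0.68  169.5 ] heel [ 51.88  -0.87 169.94] rot [ 0.03 -0.15 -0.06] F [ 0.1  0.2 -2.9] T [ 0.02 -0.02  0.  ] w 11.5
(-82.0, 70, 19.5)
xyz [0.731, -0.079, 7.234] ang [-0.0004, 0.3378, -0.0012]
```

Call:
move_arm(
  moves=[
    {"gripper": -1,"xyz": [0.73,-0.06,0],"angular": [0,0.338,-0.001]},
    {"gripper": -1,"xyz": [0.73,-0.06,4],"angular": [0,0.338,-0.001]},
    {"gripper": -1,"xyz": [0.73,-0.06,7.2],"angular": [0,0.338,-0.001]},
    {"gripper": -1,"xyz": [0.73,-0.06,7.2],"angular": [0,0.338,-0.001]},
    {"gripper": -1,"xyz": [0.73,-0.06,7.2],"angular": [0,0.338,-0.001]},
    {"gripper": -1,"xyz": [0.73,-0.06,7.2],"angular": [0,0.338,-0.001]},
  ],
)

```text
clock: 17.23
position: [580.2, 41.7, 182.7]
ee_rot: [0.977, -0.123, 0.17, 0.019]
contact_force: [0.5, 0.4, -1.9]
gripper_width: 11.1
```

Run:
```python
from p import *
where(L);R,p,s=tool();im,d,c=grab("wrist");W=cloud(d,c)
held(im,W,L,150,p,R);print(s["joints"].round(3))
x,l=chfit(W.reshape(-1,3),im.reshape(-1,3).astype(int),c0=CH[:2]-[0.,5.],yaw=YAW);print(x, "expect 4.84")
where(L);seq(L,[(-82,45,19.5)])
cv2.imwrite("pics/w6.png",cv2.resize(im,(768,576)))
```

```text
17.23 tip [-79.61   2.15  72.84] heel [ 80.38   2.   130.32] rot [ 2.300e-01 -1.976e+01 -1.000e-02] F [ 0.3  0.5 -1.9] T [0.22 0.91 0.  ] w 11.1
held 2099 [-0.264 -0.251 -0.06   0.001  0.003 -0.   ] 0.38
[ 0.441  0.212 -0.565  0.411 -0.56   0.555]
slot 1 side 1 81 0.21 0.54; slot 1 side -1 265 -0.59 0.5; slot -1 side 1 284 -0.17 0.89; slot -1 side -1 7 -1.65 0.42; 
slot 1 side 1 81 0.64 0.52; slot 1 side -1 265 -0.14 0.5; slot -1 side 1 290 0.48 1.02; slot -1 side -1 7 -1.06 0.42; 
slot 1 side 1 81 0.64 0.52; slot 1 side -1 265 -0.13 0.51; slot -1 side 1 290 0.52 1.02; slot -1 side -1 7 -1.03 0.42; 
slot 1 side 1 81 0.64 0.52; slot 1 side -1 265 -0.13 0.51; slot -1 side 1 290 0.52 1.02; slot -1 side -1 7 -1.03 0.42; 
[0.         4.32644259 0.00564728] expect 4.84
17.27 tip [-80.07   1.92  72.48] heel [ 79.96   1.8  129.85] rot [ 2.000e-01 -1.972e+01 -1.000e-02] F [ 0.3 -0.6 -2.2] T [0.22 0.85 0.05] w 11.1
(-82, 45, 19.5)
xyz [-1.082, 0.17, 2.558] ang [-0.0035, -0.0039, -0.0007]
```

View pics/w6.png

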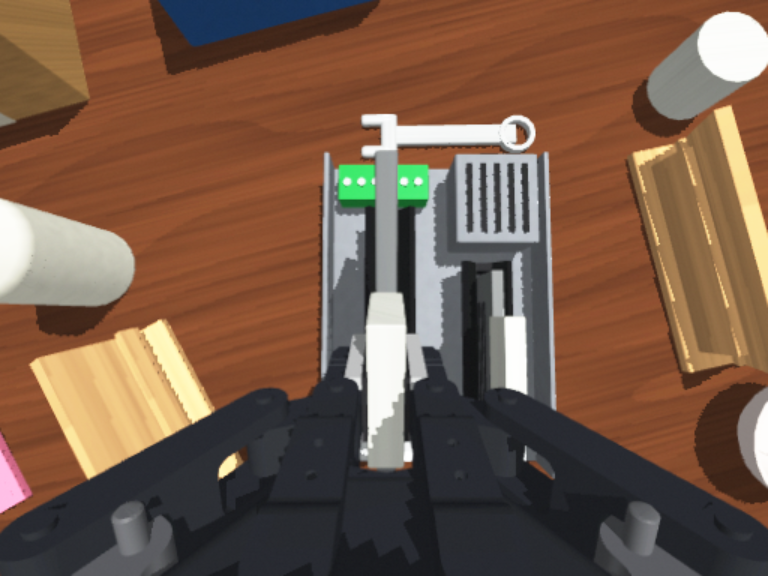

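The long module is pitched over the long slot with its heel at (387,160) and the short module is seated at (505,330). It sits about 2 mm too far to +y, so I'm correcting while lowering.

Call:
move_arm(
  moves=[
    {"gripper": -1,"xyz": [-1.0,0.12,2.5],"angular": [-0.002,-0.003,0]},
    {"gripper": -1,"xyz": [-1.0,0.12,2.5],"angular": [-0.002,-0.003,0]},
    {"gripper": -1,"xyz": [-1.0,0.12,2.5],"angular": [-0.002,-0.003,0]},
    {"gripper": -1,"xyz": [-1.0,0.12,2.5],"angular": [-0.002,-0.003,0]},
  ],
)

```text
clock: 17.77
position: [577.7, 40.8, 154.7]
ee_rot: [0.978, -0.123, 0.168, 0.021]
contact_force: [-0.1, -0.2, -1.9]
gripper_width: 11.3
```

Run:
```python
from p import *
where(L);seq(L,[(-82,33,19.5),(-82,22,19.5)])
```

```text
17.77 tip [-82.22   0.35  45.21] heel [ 78.03   0.4  101.95] rot [  0.05 -19.5    0.03] F [-0.1 -0.2 -1.9] T [0.21 0.9  0.02] w 11.3
(-82, 33, 19.5)
xyz [-0.387, 0.032, 1.158] ang [-0.001, 0.0001, 0.0003]
(-82, 22, 19.5)
xyz [-0.754, 0.033, 2.195] ang [-0.001, 0.0001, 0.0003]
```

Call:
move_arm(
  moves=[
    {"gripper": -1,"xyz": [-0.39,0.03,1.16],"angular": [0,0,0]},
    {"gripper": -1,"xyz": [-0.75,0.03,2.2],"angular": [0,0,0]},
    {"gripper": -1,"xyz": [-0.75,0.03,2.2],"angular": [0,0,0]},
    {"gripper": -1,"xyz": [-0.75,0.03,2.2],"angular": [0,0,0]},
  ],
)

```text
clock: 18.27
position: [577.6, 40.3, 131.1]
ee_rot: [0.978, -0.123, 0.168, 0.021]
contact_force: [0.3, 0.4, -2.2]
gripper_width: 11.2
```

Run:
```python
from p import *
where(L);seq(L,[(-82,9,19.5),(-82,3,19.5)])
```

```text
18.27 tip [-82.29  -0.2   21.59] heel [78.   -0.12 78.22] rot [  0.02 -19.46   0.03] F [ 0.1  0.5 -2.2] T [0.21 0.82 0.03] w 11.2
(-82, 9, 19.5)
xyz [-0.398, -0.019, 1.19] ang [-0.0005, 0.0007, 0.0005]
(-82, 3, 19.5)
xyz [-0.597, -0.018, 1.756] ang [-0.0005, 0.0007, 0.0005]
```

Call:
move_arm(
  moves=[
    {"gripper": -1,"xyz": [-0.2,-0.01,0.6],"angular": [0,0,0]},
    {"gripper": -1,"xyz": [-0.4,-0.01,1.19],"angular": [0,0,0]},
    {"gripper": -1,"xyz": [-0.58,-0.01,1.7],"angular": [0,0,0]},
    {"gripper": -1,"xyz": [-0.58,-0.01,1.7],"angular": [0,0,0]},
    {"gripper": -1,"xyz": [-0.58,-0.01,1.7],"angular": [0,0,0]},
  ],
)

```text
clock: 18.9
position: [577.2, 40.0, 112.1]
ee_rot: [0.978, -0.123, 0.167, 0.021]
contact_force: [-0.1, -0.4, -2.3]
gripper_width: 11.2
```

Run:
```python
from p import *
where(L);seq(L,[(-94,3,19.5)]);print(arm.read_state()["joints"].round(3))
```

```text
18.9 tip [-82.71  -0.68   2.74] heel [77.66 -0.59 59.15] rot [ -0.04 -19.38   0.03] F [-0.  -0.4 -2.3] T [ 0.23  0.86 -0.  ] w 11.2
(-94, 3, 19.5)
xyz [-1.071, -0.059, -0.419] ang [0.0006, 0.0021, 0.0006]
[ 0.402  0.297 -0.716  0.631 -0.349  0.345]
```

Call:
move_arm(
  moves=[
    {"gripper": -1,"xyz": [-0.4,-0.05,-0.14],"angular": [0,0,0]},
    {"gripper": -1,"xyz": [-0.8,-0.05,-0.28],"angular": [0,0,0]},
    {"gripper": -1,"xyz": [-1.09,-0.05,-0.4],"angular": [0,0,0]},
    {"gripper": -1,"xyz": [-1.09,-0.05,-0.4],"angular": [0,0,0]},
    {"gripper": -1,"xyz": [-1.09,-0.05,-0.4],"angular": [0,0,0]},
  ],
)

```text
clock: 19.52
position: [566.1, 43.4, 112.4]
ee_rot: [0.978, -0.123, 0.167, 0.021]
contact_force: [-0.1, -0.8, -1.3]
gripper_width: 10.9
```

Run:
```python
from p import *
where(L);seq(L,[(-95,2.5,15),(-96.,2,10)])
```

```text
19.52 tip [-9.435e+01 -6.000e-02  3.010e+00] heel [6.601e+01 4.000e-02 5.944e+01] rot [ -0.02 -19.39   0.03] F [ 0.1 -0.8 -1.3] T [ 0.18  0.8  -0.04] w 10.9
(-95, 2.5, 15)
xyz [0.43, 0.002, 0.768] ang [0.0003, -0.0766, 0.0006]
(-96.0, 2, 10)
xyz [0.828, 0.002, 1.671] ang [0.0004, -0.1638, 0.0006]
```

Call:
move_arm(
  moves=[
    {"gripper": -1,"xyz": [0.21,0,0.38],"angular": [0,-0.038,0]},
    {"gripper": -1,"xyz": [0.43,0,0.77],"angular": [0,-0.077,0]},
    {"gripper": -1,"xyz": [0.63,0,1.22],"angular": [0,-0.12,0]},
    {"gripper": -1,"xyz": [0.82,0,1.67],"angular": [0,-0.164,0]},
    {"gripper": -1,"xyz": [0.82,0,1.67],"angular": [0,-0.164,0]},
    {"gripper": -1,"xyz": [0.82,0,1.67],"angular": [0,-0.164,0]},
  ],
)

```text
clock: 20.27
position: [578.4, 39.8, 99.0]
ee_rot: [0.988, -0.124, 0.086, 0.011]
contact_force: [-0.9, -0.4, -2.3]
gripper_width: 11.0
```

Run:
```python
from p import *
where(L);seq(L,[(-96.5,2,7),(-97.2,1.5,4),(-98,1,0)])
```

```text
20.27 tip [-96.57  -0.56   1.63] heel [70.86 -0.5  31.07] rot [-0.07 -9.97  0.01] F [-0.8 -0.6 -2.3] T [0.06 0.5  0.02] w 11.0
(-96.5, 2, 7)
xyz [0.364, -0.044, 0.462] ang [0.0012, -0.0519, 0.0003]
(-97.2, 1.5, 4)
xyz [0.614, -0.045, 1.02] ang [0.0012, -0.1042, 0.0003]
(-98, 1, 0)
xyz [0.92, -0.046, 1.774] ang [0.0012, -0.1741, 0.0002]
```

Call:
move_arm(
  moves=[
    {"gripper": -1,"xyz": [0.36,-0.03,0.46],"angular": [0.001,-0.052,0]},
    {"gripper": -1,"xyz": [0.49,-0.03,0.74],"angular": [0.001,-0.078,0]},
    {"gripper": -1,"xyz": [0.61,-0.03,1.02],"angular": [0.001,-0.104,0]},
    {"gripper": -1,"xyz": [0.77,-0.03,1.4],"angular": [0.001,-0.14,0]},
    {"gripper": -1,"xyz": [0.91,-0.03,1.77],"angular": [0.001,-0.174,0]},
    {"gripper": -1,"xyz": [0.91,-0.03,1.77],"angular": [0.001,-0.174,0]},
    {"gripper": -1,"xyz": [0.91,-0.03,1.77],"angular": [0.001,-0.174,0]},
  ],
)

```text
clock: 21.15
position: [590.1, 37.2, 83.2]
ee_rot: [0.992, -0.125, -0.0, 0.0]
contact_force: [-0.2, -0.1, -1.9]
gripper_width: 11.2
```

Run:
```python
from p import *
where(L);seq(L,[(-98,0,0)])
```

```text
21.15 tip [-98.14  -0.12   1.13] heel [ 7.186e+01 -6.000e-02  1.110e+00] rot [-0.01  0.01  0.02] F [-0.2 -0.1 -1.9] T [-0.01  0.06  0.03] w 11.2
(-98, 0, 0)
xyz [0.014, -0.007, 0.112] ang [0.0002, 0.0001, 0.0004]
```

Call:
move_arm(
  moves=[
    {"gripper": -1,"xyz": [0,0,0.15],"angular": [0,0,0]},
    {"gripper": -1,"xyz": [0,0,0.15],"angular": [0,0,0]},
  ],
)

```text
clock: 21.4
position: [590.4, 37.4, 82.3]
ee_rot: [0.992, -0.124, 0.0, -0.0]
contact_force: [-1.2, 0.4, -0.5]
gripper_width: 11.1
```

Run:
```python
from p import *
where(L)
```

```text
21.4 tip [-97.88   0.14   0.12] heel [72.12  0.3   0.2 ] rot [ 0.01 -0.03  0.05] F [-1.2  0.1 -0.5] T [-0.06  0.15  0.01] w 11.1
```

Force rose from −1.9 to −0.5 N: the floor is just touching. Releasing with a modest opening, to clear the short module's tab, and rising.

Call:
move_arm(
  moves=[
    {"gripper": -1,"xyz": [0,0,0.05],"angular": [0,0,0]},
    {"gripper": -0.3,"xyz": [0,0,0.05],"angular": [0,0,0]},
    {"gripper": -0.3,"xyz": [0,0,0.05],"angular": [0,0,0]},
    {"gripper": -0.3,"xyz": [0,0,0.05],"angular": [0,0,0]},
    {"gripper": -0.3,"xyz": [0,0,-3],"angular": [0,0,0]},
    {"gripper": -0.3,"xyz": [0,0,-8],"angular": [0,0,0]},
    {"gripper": -0.3,"xyz": [0,0,-14],"angular": [0,0,0]},
    {"gripper": -0.3,"xyz": [-2,2.5,-17],"angular": [0,0,0]},
    {"gripper": -0.3,"xyz": [-2,2.5,-17],"angular": [0,0,0]},
    {"gripper": -0.3,"xyz": [-2,2.5,-17],"angular": [0,0,0]},
  ],
)

```text
clock: 22.65
position: [564.6, 18.1, 251.0]
ee_rot: [0.992, -0.125, -0.001, -0.0]
contact_force: [-0.4, 0.4, -0.9]
gripper_width: 30.0
```

Run:
```python
from p import *
R,p,s=tool();print(s["clock"],p,s["contact_force"])
im,d,c=grab("wrist");cv2.imwrite("pics/w7.png",cv2.resize(im,(768,576)));W=cloud(d,c)
w=W.reshape(-1,3);i=im.reshape(-1,3).astype(int);l=Ro.from_euler('z',YAW).inv().apply(w-CH-[0,0,12])
for M,Lp in((S,110),(L,150)):
    mm=l-[-98+M["tip"],M["y"],0]
    k=(i.max(1)-i.min(1)<22)&(i.max(1)>75)&(np.abs(mm[:,1])<9)&(mm[:,2]<112)&(mm[:,2]>45)&(np.abs(mm[:,0])<Lp/2+6);q=mm[k]
    f=lambda v:sdf(Ro.from_rotvec(v[3:]).apply(q)+v[:3],module(Lp))
    r=least_squares(f,np.zeros(6),loss="soft_l1");v=r.x;Ri=Ro.from_rotvec(v[3:]).inv()
    print(Lp,k.sum(),"tip err",Ri.apply(np.array([-M["tip"],0,0])-v[:3])-[-M["tip"],0,0],"heel err",Ri.apply(np.array([Lp/2,0,0])-v[:3])-[Lp/2,0,0],"rot",v[3:].round(4))
    for name,zz in(("plate top",70),):
        for a in(-1,1):
            kk=(np.abs(mm[:,0]-a*(Lp/2-10))<8)&(np.abs(mm[:,1])<3)&(mm[:,2]>60)&(mm[:,2]<78);print("  plate top z at",a,np.median(mm[kk,2]).round(2) if kk.any() else None)
```

```text
22.65 [564.63156362  18.13264336 251.00019501] [-0.44144499  0.37768476 -0.8674186 ]
110 1023 tip err [-1.92045727  0.72018815  0.26145719] heel err [-1.92048338  0.79634484  0.22999336] rot [-0.0011 -0.0002 -0.0006]
  plate top z at -1 70.3
  plate top z at 1 70.21
150 1265 tip err [0.13302237 0.34879026 0.09008607] heel err [0.13264919 0.64166149 0.2928312 ] rot [ 0.0046  0.0012 -0.0017]
  plate top z at -1 70.18
  plate top z at 1 70.22
```

View pics/w7.png

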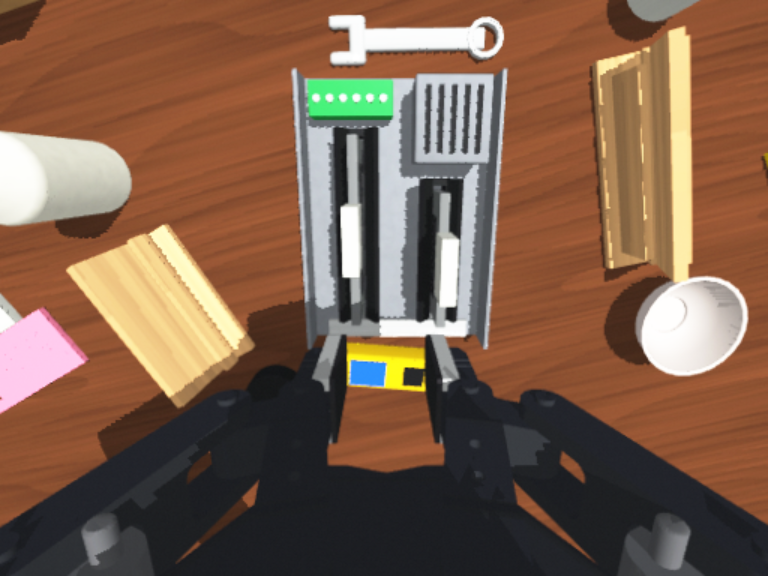

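Both modules stand upright and level in their slots, long at (350,230) and short at (445,260). Both are released, bystanders are undisturbed, and the gripper is clear. Handing in.

```bash
python3 -c "
from bench import arm
print(arm.job_done())"
```

```text
the job is handed in; nothing more can be done
None
```

Both modules are refitted, released and standing upright in their own slots, and I handed the job in at about 22.7 s of the 72 s allowed. Each went in heel-up at about 19.5°, tongue slid under the keeper, and was then straightened onto the slot floor. The hand-in returned no verdict.

| Last camera check | Long module | Short module | Limit |
|---|---|---|---|
| Bottom ends from their places, level | up to 0.7 mm | about 2.1 mm, towards the keeper wall | 6 mm |
| Height above slot floor | up to 0.3 mm | up to 0.3 mm | 3.5 mm |
| Tilt | below 0.006 rad | below 0.006 rad | 0.14 rad |

The bystanders in the last picture look undisturbed, and the gripper is clear, with no contact force.

- **Pitch limit:** the first attempt at 25° pitch ran joint 5 to its range limit, so I dropped to about 19.5°.
- **Side contact:** during that change the short module brushed the slot wall at about 10 N. It cleared after a small sideways correction.
- **Floor contact:** the short module's floor contact showed clearly (+5 N). The long one's force only rose from −1.9 to −0.5 N before release. Its seating therefore rests mainly on the height measurement.
- **Short module offset:** the camera puts it 1.9 mm towards the wall, while the arm's own reading gave 0.75 mm. Both are well inside the limit.

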